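Tap the boss of a new stake rack and fill the rack

ROBOT

A 6-joint arm with a two-finger parallel gripper is mounted at the origin on the work surface. World frame = base frame: x ahead of the robot, y to its left, z up, the work surface at z = 0. Lengths are in m, angles in rad, forces in N, time in s.
With the tool pointing down it reaches from about 0.325 to 0.9 m from the base axis. Payload 6.1 kg.
Tool frame: the origin (TCP) lies at the very end of the fingers, on their centre line; the grasp point (between the pads) lies 19 mm behind it; z points along the fingers, x is the direction in which the jaws open and shut, and the axes are right-handed (so a half turn about z gives the same grasp; the last joint's range is limited). The gripper opens to 85 mm and grips with 20 to 120 N. Pads are 22 mm wide; open, the fingers measure 114 mm over their backs; the gripper's body (76 mm by 85 mm) begins 54 mm behind the grasp point. The pads swing forward as they close: fully open they stand 13 mm farther back than shut.
Start: joints at [-1.23, 0.22, 1.526, -0, 1.395, -0.126], TCP at [0.281, -0.558, 0.231] pointing down, gripper open.
Joint ranges: [-2.98, 2.98], [-0.91, 2.08], [0.09, 2.57], [-1.24, 4.39], [0.2, 2.65], [-2.68, 2.68]. Speed limits (rad/s): [2.57, 2.57, 3.01, 3.14, 3.14, 3.14].

INTERFACE

Orientations are given as a unit quaternion [w, x, y, z].
In Python, from workcell import * gives the robot as it stands.
- The arm moves only by the shell command python3 -m crank 'ROWS' [FORCE]. ROWS is JSON, a list of rows, each a list of 7 numbers: the shift along the world's x, y, z in mm, then the turn, a rotation vector about the world's x, y, z in degrees, then the opening, from -1 (shut) to 1 (fully open). A call has 1 to 20 rows; each row shifts and turns the pose as measured when the row begins; what a row does not reach is not made up. A row lasts 1/10 s, in which the tool goes at most 50 mm and 8.59 degrees, less where a joint would pass 70% of its speed; a pose out of reach is approached as far as the arm can. A call with a gripper value outside its range is refused whole. The fingers move at their own pace and stop on an object; FORCE is the grip in N (left out, the last holds). Time passes only in rows, so rows that do not move let the fingers close. It gives the time, the measured TCP pose, the force and the opening at its end, in the units of the state.
- read_state(): the state, without advancing time (a new reading comes with each control period).
- camera(name): name is "side" or "top"; returns the picture (400x640x3 uint8, red, green, blue); there is no depth.
- calibration(name): a dict with "camera_matrix" (3x3 intrinsics, pixels), "D" ([k1, k2, p1, p2, k3] as OpenCV has them; the pictures are not rectified), "cam_to_world" (4x4, takes a point from camera to world coordinates). Camera axes: x right, y up, looking along -z (the intrinsics and any distortion apply to the point x, -y, -z); pixel columns grow to the right and rows downward; lengths in m; the calibration is good to about 2 mm. A picture is of the moment at which its call begins. calibration takes no time and is no camera call.
- job_done(): hands the job in, once; it reports no verdict.
Trained networks look in the newest picture that a camera, given by its name, has taken for a name from the list of things; names that differ only in an ending like _2 or _b are one class to them, and where a whole thing is asked for, a point or a joint stands for the part that bears it (a point fixed in the world has none). Each returns a list of dicts, best first, with "confidence" (0 to 1); they miss things now and then, are a little off and sometimes report something else, mostly with a low value. They report only what shows in the picture. A call takes as long as a camera call. They do not tell look-alikes from the thing itself.
- find_in(target, camera): "rect" ([left, top, right, bottom] in pixels, round what is visible of it).
- trace(target, camera): "pixels" (400x640 bool, what is visible of it) and "rect" ([left, top, right, bottom] in pixels, round what is visible of it).
- landmark_of(target, camera): "at" ([column, row] in pixels: a listed point, or the origin of a listed thing).
The state is a dict: "t": time; "q": joint angles; "joint_vel": joint speeds; "tau": joint torques, N m; "ee_pos": TCP position; "orientation": TCP orientation; "ft_force": force on the tool from outside, world axes, zero at the start; "moment": the same for the moment, N m; "gripper_width": opening from 0.0 (shut) to 1.0 (fully open).
Only numpy, scipy, OpenCV 4.12 (cv2) and the standard library are available. Lean on these libraries where they do the work, as an engineer would, in place of code of your own. Each camera call takes 0.05 s, during which the arm holds its last target.

TASK

Finish the new aluminium stake rack. Thread its boss with the hand tapping head: crank the tap clockwise half a turn forward, then a quarter turn back to break the chip, and repeat until the depth collar stops it, then wind the tap all the way back up to its top stop. Lay every loose steel stake lying on the bench into a rack pocket of its own, flat on the pocket floor, and leave the other things on the bench alone.

Things in the scene. Friction and masses are not known exactly. Their poses are not given: they have to be found in the camera images.
- crank (a joint): turn of the hand crank on the thread tap, rad; grows clockwise from above (cutting, tap sinks 4 mm a turn). Starts within 0.25 of 0, tap point at the mouth of the drilled boss. Stops: 7.85 (brass depth collar meets the guide arm) and -3.14 (top, tap out of the hole). At value q the crank arm points along the rack's direction (cos q, -sin q). Takes 0.12 N m (2.5 N at the grip); stays where left
- spindle_axis (a point): point on the vertical axis of the tap spindle, fixed to the rack, 168 mm above the bench: the height of grip when the crank is at 0
- grip (a point): point on the axis of the crank's upright grip, 50 mm out from the spindle axis. The grip is a black cylinder, 18 mm diameter, 44 mm high, that spins freely on its pin, so fingers holding it from above can go round the circle without turning. The point is 27 mm above the grip's foot (top of the flat crank arm), 17 mm below its top; it sinks 0.64 mm per rad of the crank
- rack: bare aluminium rack fixed to the bench: slab 130 (x) by 385 (y) by 10 mm, yaw within 0.2; origin on the bench under its centre. At y = 150 mm the drilled boss (48 mm diameter, top at 40 mm) under the hand tapping head: column on the -x side, guide arm (top at 112 mm), spindle, crank and grip (top at 185 mm). Four pockets, each along x, side by side at y = 5, -51, -107, -163 mm
- pocket0 (a point): centre of a lying stake seated in this pocket: 21 mm above the bench, 11 mm above the pocket floor; x along the pocket. A pocket is 27 mm wide, 116 mm long: notches in two rails (at x = -38 and +38 mm, 18 mm wide, 12 mm higher than the floor; the 58 mm between the rails is open to the fingers) and an 8 mm high lip at either end
- pocket1 (a point): centre of a lying stake seated in this pocket: 21 mm above the bench, 11 mm above the pocket floor; x along the pocket. A pocket is 27 mm wide, 116 mm long: notches in two rails (at x = -38 and +38 mm, 18 mm wide, 12 mm higher than the floor; the 58 mm between the rails is open to the fingers) and an 8 mm high lip at either end
- pocket2 (a point): centre of a lying stake seated in this pocket: 21 mm above the bench, 11 mm above the pocket floor; x along the pocket. A pocket is 27 mm wide, 116 mm long: notches in two rails (at x = -38 and +38 mm, 18 mm wide, 12 mm higher than the floor; the 58 mm between the rails is open to the fingers) and an 8 mm high lip at either end
- pocket3 (a point): centre of a lying stake seated in this pocket: 21 mm above the bench, 11 mm above the pocket floor; x along the pocket. A pocket is 27 mm wide, 116 mm long: notches in two rails (at x = -38 and +38 mm, 18 mm wide, 12 mm higher than the floor; the 58 mm between the rails is open to the fingers) and an 8 mm high lip at either end
- stake0: plain steel forming stake 110 mm long, lying along its own x: square shank 22 x 22 x 78 mm (x = -55 to +23 mm), thin neck, ball head of 22 mm at the +x end. Origin on its axis at the middle of its length, 11 mm above what it lies on; 0.3 kg. Two to four of the stakes are there (None if absent)
- stake1: plain steel forming stake 110 mm long, lying along its own x: square shank 22 x 22 x 78 mm (x = -55 to +23 mm), thin neck, ball head of 22 mm at the +x end. Origin on its axis at the middle of its length, 11 mm above what it lies on; 0.3 kg. Two to four of the stakes are there (None if absent)
- stake2: plain steel forming stake 110 mm long, lying along its own x: square shank 22 x 22 x 78 mm (x = -55 to +23 mm), thin neck, ball head of 22 mm at the +x end. Origin on its axis at the middle of its length, 11 mm above what it lies on; 0.3 kg. Two to four of the stakes are there (None if absent)
- stake3: plain steel forming stake 110 mm long, lying along its own x: square shank 22 x 22 x 78 mm (x = -55 to +23 mm), thin neck, ball head of 22 mm at the +x end. Origin on its axis at the middle of its length, 11 mm above what it lies on; 0.3 kg. Two to four of the stakes are there (None if absent)
- jar: closed jar, 60 mm diameter, 60 mm high, bystander; origin under its centre
- anvil: small dark steel anvil 100 x 50 x 64 mm, bystander; origin under its centre
- cup: white cup, 72 mm diameter, 85 mm high, bystander; origin under its centre
- driver: wood-handled screwdriver 160 mm long, lying, bystander
Not all that is in view belongs to the job. What is shaped like the stake1 but blue is not meant.

How it is judged:
By the outcome, as a careful person would: the job done as asked, in the order asked, and still so for the second after the job is handed in, with the robot touching nothing.
Of stake0, stake1, stake2, stake3 only 2 to 4 are there at a start; the rules pass over those that are not, and their reading is None.
At some moment in a run one of stake0, stake1, stake2, stake3 may be knocked a few centimetres aside while the robot is not near it.
Once in a run the grip may slacken for a moment while it holds something.
It also fails if it takes over 210 s, if anything falls off the work surface, if the arm or the gripper's body presses on something with over 40 N, if the wrist force passes 120 N, or if a joint passes its speed limit or range.

## Working session

There is one attempt and no reset: what is moved stays moved. The work goes in short steps, Python scripts to look and compute and a shell command to move; the robot and the scene stay as the last step left them, time stands still between calls to the robot, and variables do not carry over. Pictures are saved under pics/ and viewed, and the job is handed in when it is done.

```bash
ls; mkdir -p pics; python3 - <<'E'
from workcell import *
import cv2, numpy as np
for n in ("top","side"):
    im=camera(n); cv2.imwrite(f"pics/{n}0.png",im[...,::-1])
    c=calibration(n); print(n,np.round(c["camera_matrix"],1).tolist(),c["D"],np.round(c["cam_to_world"],3).tolist())
print(read_state())
E
```

```text
pics
top [[379.4, 0.0, 327.5], [0.0, 379.4, 200.3], [0.0, 0.0, 1.0]] [0.01436602 0.         0.         0.         0.        ] [[-0.003, 0.995, -0.104, 0.471], [-1.0, -0.001, 0.011, -0.04], [0.011, 0.104, 0.995, 1.145], [0.0, 0.0, 0.0, 1.0]]
side [[379.7, 0.0, 323.2], [0.0, 379.7, 204.3], [0.0, 0.0, 1.0]] [-0.08290871  0.          0.          0.          0.        ] [[-0.857, 0.352, -0.377, 0.145], [-0.516, -0.593, 0.618, 0.675], [-0.006, 0.724, 0.69, 0.9], [0.0, 0.0, 0.0, 1.0]]
{'t': 0.1, 'q': array([-1.23012164e+00,  2.21126386e-01,  1.52749735e+00, -6.06891873e-06,
        1.39469110e+00, -1.26091879e-01]), 'joint_vel': array([ 0.00174879, -0.00029019, -0.00321998, -0.00158934, -0.00040147,
        0.00127306]), 'tau': array([ 7.77964760e-04, -4.98244965e+01, -3.90546262e+01, -3.42957273e-04,
        5.66104834e-03,  9.66630807e-06]), 'ee_pos': array([ 0.28106834, -0.55763039,  0.23032122]), 'orientation': array([-5.37855433e-04,  8.51469604e-01, -5.24403253e-01, -6.72461392e-04]), 'ft_force': array([ 0.95585007, -0.10926653, -0.05893366]), 'moment': array([ 0.01862466, -0.01753485,  0.0054137 ]), 'gripper_width': 0.997401262764543}
```

View pics/top0.png

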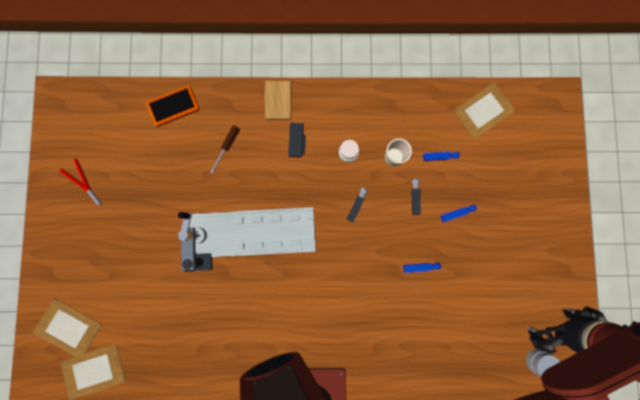

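View pics/side0.png

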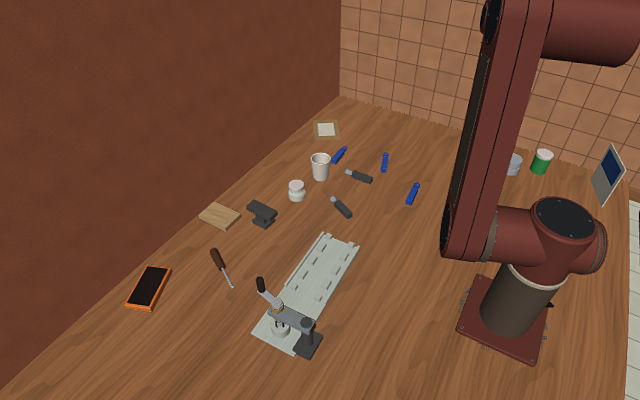

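Top view: the rack runs from (190,212) to (315,252), with the tapping head at (190,235) and the grip at (184,215). Two grey steel stakes are at (357,205) and (416,197). Three blue look-alikes, at (441,156), (459,213) and (422,267), are not meant. Next I measure positions and crop for detail.

```bash
cat > h.py <<'E'
from workcell import *
import cv2, numpy as np
def ray(n,px):
    c=calibration(n);K=np.array(c["camera_matrix"]);D=np.array(c["D"]);T=np.array(c["cam_to_world"])
    u=cv2.undistortPoints(np.array([[px]],float),K,D)[0,0]
    d=T[:3,:3]@np.array([u[0],-u[1],-1.]);return T[:3,3],d
def at_z(n,px,z):
    o,d=ray(n,px);return o+d*(z-o[2])/d[2]
def tri(p1,p2,n1="top",n2="side"):
    o1,d1=ray(n1,p1);o2,d2=ray(n2,p2)
    A=np.stack([d1,-d2],1);s=np.linalg.lstsq(A,o2-o1,rcond=None)[0]
    a=o1+d1*s[0];b=o2+d2*s[1];return (a+b)/2,np.linalg.norm(a-b)
def proj(n,P):
    c=calibration(n);K=np.array(c["camera_matrix"]);D=np.array(c["D"]);T=np.linalg.inv(np.array(c["cam_to_world"]))
    q=T[:3,:3]@np.array(P)+T[:3,3]
    return cv2.projectPoints(np.array([[q[0],-q[1],-q[2]]]),np.zeros(3),np.zeros(3),K,D)[0][0,0]
def save(n,name,box=None,s=1):
    im=camera(n)[...,::-1]
    if box: im=im[box[1]:box[3],box[0]:box[2]]
    cv2.imwrite("pics/"+name,cv2.resize(im,None,fx=s,fy=s,interpolation=cv2.INTER_CUBIC))
E
python3 - <<'E'
from h import *
save("top","t1.png",(160,130,480,290),2.5); save("side","s1.png",(230,130,430,370),2.5)
Z=dict(pocket0=.021,pocket1=.021,pocket2=.021,pocket3=.021,spindle_axis=.168,grip=.168,stake0=.011,rack=0)
for t in Z:
    for n in ("top","side"):
        for r in landmark_of(t,n):
            if r["confidence"]>.2: print(t,n,round(r["confidence"],2),np.round(r["at"],1),np.round(at_z(n,r["at"],Z[t]),4))
E
```

```text
pocket0 top 0.94 [245.6 232.7] [0.4932 0.1888 0.021 ]
pocket0 top 0.72 [266.6 230.1] [0.5007 0.1273 0.021 ]
pocket0 top 0.71 [299.3 230.2] [0.5001 0.031  0.021 ]
pocket0 top 0.63 [282.6 229.8] [0.5014 0.0802 0.021 ]
pocket0 side 0.95 [329.1 258.6] [0.4913 0.0761 0.021 ]
pocket0 side 0.9 [322.3 270.9] [0.4855 0.124  0.021 ]
pocket0 side 0.69 [306.6 286.4] [0.4954 0.191  0.021 ]
pocket0 side 0.69 [334.6 243.8] [0.5057 0.0188 0.021 ]
pocket1 top 0.94 [245.6 232.7] [0.4932 0.1888 0.021 ]
pocket1 top 0.72 [266.6 230.1] [0.5007 0.1273 0.021 ]
pocket1 top 0.71 [299.3 230.2] [0.5001 0.031  0.021 ]
pocket1 top 0.63 [282.6 229.8] [0.5014 0.0802 0.021 ]
pocket1 side 0.95 [329.1 258.6] [0.4913 0.0761 0.021 ]
pocket1 side 0.9 [322.3 270.9] [0.4855 0.124  0.021 ]
pocket1 side 0.69 [306.6 286.4] [0.4954 0.191  0.021 ]
pocket1 side 0.69 [334.6 243.8] [0.5057 0.0188 0.021 ]
pocket2 top 0.94 [245.6 232.7] [0.4932 0.1888 0.021 ]
pocket2 top 0.72 [266.6 230.1] [0.5007 0.1273 0.021 ]
pocket2 top 0.71 [299.3 230.2] [0.5001 0.031  0.021 ]
pocket2 top 0.63 [282.6 229.8] [0.5014 0.0802 0.021 ]
pocket2 side 0
[... 1038 characters left out ...]
76 [458.6 213.8] [ 0.5485 -0.446   0.011 ]
stake0 top 0.72 [302.2 230.2] [0.5004 0.023  0.011 ]
stake0 top 0.71 [358.3 205.7] [ 0.5734 -0.1451  0.011 ]
stake0 top 0.68 [415.2 193.9] [ 0.6089 -0.3173  0.011 ]
stake0 top 0.56 [441.3 155.9] [ 0.7254 -0.4     0.011 ]
stake0 top 0.5 [420.3 267.8] [ 0.3889 -0.3264  0.011 ]
stake0 side 0.72 [277.7 295.7] [0.5505 0.2515 0.011 ]
stake0 side 0.69 [361.4 172.4] [ 0.5968 -0.3411  0.011 ]
stake0 side 0.58 [381.8 163.4] [ 0.5544 -0.4303  0.011 ]
stake0 side 0.57 [338.7 158.8] [ 0.7107 -0.3712  0.011 ]
stake0 side 0.44 [416.8 192.7] [ 0.3778 -0.3398  0.011 ]
rack top 0.92 [251.6 232.1] [0.4954 0.1752 0.    ]
rack side 0.87 [309.5 287.4] [0.495 0.178 0.   ]
```

View crops.

View pics/t1.png

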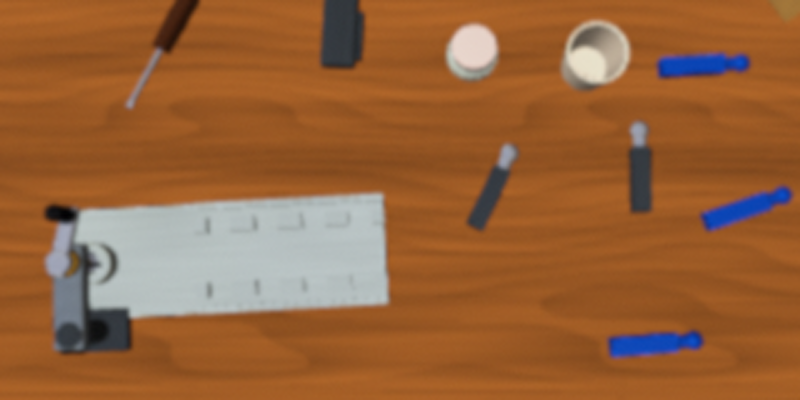

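View pics/s1.png

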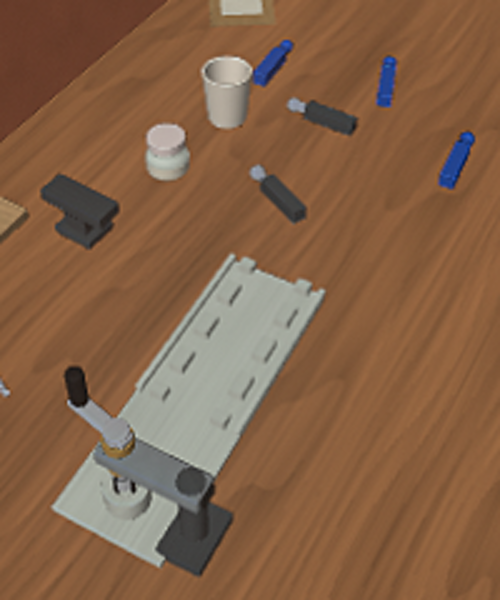

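```bash
python3 - <<'E'
from h import *
camera("top");camera("side")
for n in ("top","side"):
  r=trace("rack",n)
  if r:
    m=r[0]["pixels"].astype(np.uint8); print(n,r[0]["confidence"],m.sum(),r[0]["rect"])
    np.save(f"rack_{n}.npy",m); cv2.imwrite(f"pics/rm_{n}.png",m*255)
  for i,r in enumerate(trace("stake0",n)):
    ys,xs=np.nonzero(r["pixels"]); print(n,i,round(r["confidence"],2),r["rect"],xs.mean().round(1),ys.mean().round(1))
    np.save(f"st_{n}_{i}.npy",r["pixels"])
E
```

```text
top 0.8 6324 [180.2, 208.2, 317.2, 276.8]
top 0 0.81 [413.1, 177.2, 421.7, 216.1] 415.9 199.1
top 1 0.76 [402.4, 264.3, 438.6, 274.0] 421.4 267.3
top 2 0.67 [423.2, 151.7, 460.7, 162.4] 439.8 156.0
top 3 0.52 [348.4, 187.0, 367.6, 221.7] 357.1 204.7
top 4 0.51 [441.1, 203.7, 473.5, 225.0] 456.9 213.2
side 0.74 6481 [254.8, 229.9, 359.5, 361.8]
side 0 0.64 [408.9, 183.0, 419.4, 208.0] 411.9 193.7
side 1 0.58 [379.3, 155.0, 389.3, 171.1] 384.2 163.0
side 2 0.57 [346.2, 171.3, 373.6, 187.6] 359.6 175.9
side 3 0.53 [330.6, 196.8, 355.0, 220.7] 341.4 207.3
```

```bash
cat > fit.py <<'E'
from h import *
from scipy.optimize import minimize
S=6
def seg(n,box):
    im=camera(n)
    hsv=cv2.cvtColor(im,cv2.COLOR_RGB2HSV)
    sat=hsv[...,1].astype(np.float32); v=hsv[...,2].astype(np.float32)
    d=np.clip((110-sat)/60,-1,1)  # soft
    c=d[box[1]:box[3],box[0]:box[2]]
    return cv2.resize(c,None,fx=S,fy=S,interpolation=cv2.INTER_CUBIC)
boxes=dict(top=(200,200,330,262),side=(240,225,370,365))
segs={n:seg(n,boxes[n]) for n in boxes}
def corners(lo,hi): return np.array([[x,y,z] for x in (lo[0],hi[0]) for y in (lo[1],hi[1]) for z in (lo[2],hi[2])])
boxesm=[corners((-.065,-.1925,0),(.065,.1925,.010)),corners((.058,-.190,.01),(.065,.03,.018)),corners((-.065,-.190,.01),(-.058,.03,.018))]
def sil(n,p):
    c,s=np.cos(p[2]),np.sin(p[2]);b=boxes[n]
    m=np.zeros(segs[n].shape,np.uint8)
    for B in boxesm:
        W=np.stack([p[0]+c*B[:,0]-s*B[:,1],p[1]+s*B[:,0]+c*B[:,1],B[:,2]],1)
        px=np.array([proj(n,w) for w in W])
        q=((px-np.array(b[:2])+.5)*S-.5)
        h=cv2.convexHull(q.astype(np.float32))
        cv2.fillPoly(m,[np.round(h*16).astype(np.int32)],1,shift=4)
    return m
ign={}
for n in boxes:
    g=np.ones(segs[n].shape,np.float32)
    if n=="side": # ignore tool zone
        q=np.array([[240,225],[262,270],[300,290],[330,325],[330,365],[290,365],[262,345],[270,300],[240,290]])-np.array(boxes[n][:2])
        cv2.fillPoly(g,[(q*S).astype(np.int32)],0)
    else: g[int((245-200)*S):,:int((215-200)*S)]=0
    ign[n]=g
def cost(p,ns=("top","side")):
    return -sum((segs[n]*ign[n]*sil(n,p)).sum() for n in ns)/1e4
x0=[.497,.126,.04]
best={}
for ns in (("top",),("side",),("top","side")):
    r=minimize(cost,x0,args=(ns,),method="Nelder-Mead",options=dict(initial_simplex=[x0,[x0[0]+.01,x0[1],x0[2]],[x0[0],x0[1]+.01,x0[2]],[x0[0],x0[1],x0[2]+.05]],xatol=1e-4))
    print(ns,np.round(r.x,4),r.fun)
p=r.x
np.save("rack.npy",p)
def R2W(p,l): c,s=np.cos(p[2]),np.sin(p[2]);return np.array([p[0]+c*l[0]-s*l[1],p[1]+s*l[0]+c*l[1],l[2]])
for n in boxes:
    b=boxes[n];im=cv2.resize(camera(n)[b[1]:b[3],b[0]:b[2],::-1],None,fx=S,fy=S,interpolation=cv2.INTER_CUBIC)
    cs,_=cv2.findContours(sil(n,p),cv2.RETR_EXTERNAL,cv2.CHAIN_APPROX_NONE)
    cv2.drawContours(im,cs,-1,(0,0,255),1)
    for l in [(0,y,.021) for y in (.005,-.051,-.107,-.163)]+[(0,.150,.168)]:
        q=(proj(n,R2W(p,l))-b[:2]+.5)*S; cv2.circle(im,(int(q[0]),int(q[1])),4,(0,255,0),-1)
    im=cv2.resize(im,None,fx=.7,fy=.7) if n=="side" else im
    cv2.imwrite(f"pics/fit_{n}.png",im)
for y in (.005,-.051,-.107,-.163): print(np.round(R2W(p,(0,y,.021)),4))
print("spindle",np.round(R2W(p,(0,.15,.168)),4))
E
python3 fit.py
```

```text
('top',) [0.4946 0.1796 0.0489] -17.592037200927734Traceback (most recent call last):
  File "fit.py", line 38, in <module>
    r=minimize(cost,x0,args=(ns,),method="Nelder-Mead",options=dict(initial_simplex=[x0,[x0[0]+.01,x0[1],x0[2]],[x0[0],x0[1]+.01,x0[2]],[x0[0],x0[1],x0[2]+.05]],xatol=1e-4))
    res = _minimize_neldermead(fun, x0, args, callback, bounds=bounds,
                               **options)
    fxe = func(xe)
    fx = function(np.copy(x), *(wrapper_args + args))
  File "fit.py", line 34, in cost
    return -sum((segs[n]*ign[n]*sil(n,p)).sum() for n in ns)/1e4
            ~~~^^^^^^^^^^^^^^^^^^^^^^^^^^^^^^^^^^^^^^^^^^^^^
  File "fit.py", line 34, in <genexpr>
    return -sum((segs[n]*ign[n]*sil(n,p)).sum() for n in ns)/1e4
                                ~~~^^^^^
  File "fit.py", line 20, in sil
    px=np.array([proj(n,w) for w in W])
                 ~~~~^^^^^
  File "h.py", line 14, in proj
    c=calibration(n);K=np.array(c["camera_matrix"]);D=np.array(c["D"]);T=np.linalg.inv(np.array(c["cam_to_world"]))
ValueError: time passes only in moves, steps and waits
```

```bash
sed -i 's/^import cv2, numpy as np/import cv2, numpy as np, functools\ncalibration=functools.lru_cache(None)(calibration)/' h.py; sed -i 's/x0=\[.497,.126,.04\]/x0=[.4946,.1796,.0489]/' fit.py; python3 fit.py
```

```text
('top',) [0.4946 0.1797 0.049 ] -17.591264724731445
('side',) [0.4935 0.1797 0.052 ] -11.519243240356445
('top', 'side') [0.4941 0.1789 0.0543] -29.05924415588379
[0.4938 0.1839 0.021 ]
[0.4968 0.128  0.021 ]
[0.4999 0.0721 0.021 ]
[0.5029 0.0162 0.021 ]
spindle [0.4859 0.3287 0.168 ]
```

View pics/fit_top.png

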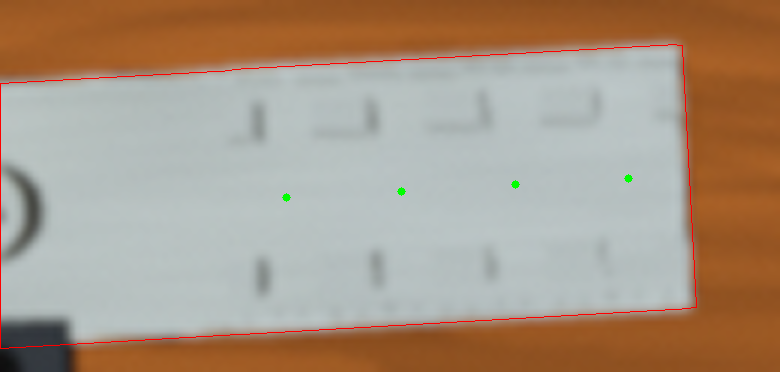

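View pics/fit_side.png

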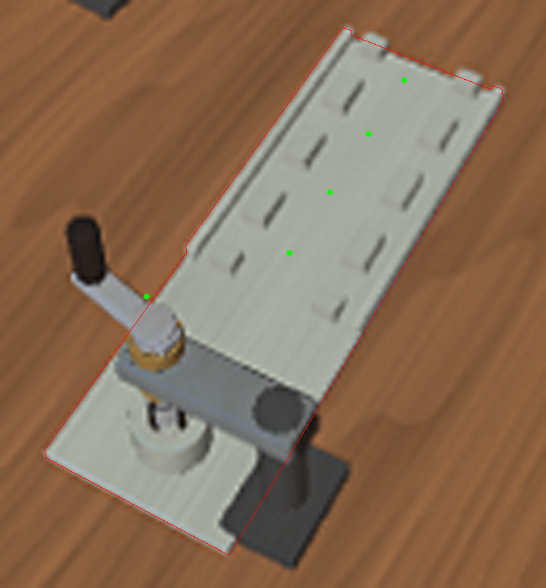

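```bash
python3 - <<'E'
from h import *
c={}
for n,b in (("top",(170,200,200,228)),("side",(250,268,275,300))):
    im=camera(n).astype(int)[b[1]:b[3],b[0]:b[2]]
    m=im.max(2)<65
    k,l,s,ce=cv2.connectedComponentsWithStats(m.astype(np.uint8))
    for i in range(1,k): print(n,s[i],ce[i]+b[:2])
    i=1+np.argmax(s[1:,4]); c[n]=ce[i]+b[:2]
    print(np.round(at_z(n,c[n],.163),4))
P,e=tri(c["top"],c["side"]);print(P,e)
p=np.load("rack.npy");from math import *
sp=np.array([.4859,.3287]);d=P[:2]-sp;print(np.hypot(*d),p[2]-atan2(d[1],d[0]))
E
```

```text
top [ 9 12 11  7 57] [183.94736842 215.0877193 ]
[0.5361 0.3191 0.163 ]
side [  6   9   9  16 110] [260.1        284.07272727]
[0.5346 0.3195 0.163 ]
[0.53571961 0.31918513 0.16187368] 0.001101800667332891
0.050720081422690425 0.2430197480583462
```

```bash
python3 -m crank '[[13,46,4,0,0,0,1],[13,46,4,0,0,0,1],[13,46,4,0,0,0,1],[13,46,4,0,0,0,1],[13,46,4,0,0,0,1],[13,46,4,0,0,0,1],[13,46,4,0,0,0,1],[13,46,4,0,0,0,1],[13,46,4,0,0,0,1],[13,46,4,0,0,0,1],[13,46,4,0,0,0,1],[13,46,4,0,0,0,1],[13,46,4,0,0,0,1],[13,46,4,0,0,0,1],[13,46,4,0,0,0,1],[13,46,0,0,0,0,1]]' 30
```

```text
t: 3.3
ee_pos: [0.4895, 0.2024, 0.295]
orientation: [-0.003, 0.848, -0.529, 0.006]
ft_force: [0.8, -0.4, 0.8]
gripper_width: 1.001
```

```bash
python3 -m crank '[[16,39,0,0,0,0,1],[15,39,0,0,0,0,1],[15,38,0,0,0,0,1],[0,0,0,0,0,0,0.2],[0,0,0,0,0,0,0.2]]' 30; python3 - <<'E'
from h import *
save("top","t2.png",(130,160,290,290),4);save("side","s2.png",(200,150,360,350),3)
s=read_state();print(s["ee_pos"],s["orientation"],s["gripper_width"])
E
```

```text
t: 3.8
ee_pos: [0.5361, 0.3305, 0.2935]
orientation: [-0.003, 0.851, -0.526, 0.005]
ft_force: [0.7, -0.3, -0.1]
gripper_width: 0.696
[0.53594967 0.32946635 0.29369776] [-0.00363566  0.85027389 -0.52630098  0.00532634] 0.6024612618586895
```

View pics/s2.png

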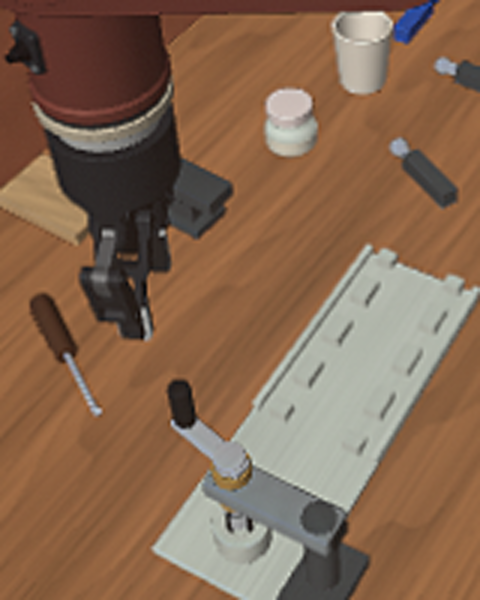

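```bash
python3 -m crank '[[0,-10,-20,0,0,0,0.1],[0,0,-30,0,0,0,0.1],[0,0,-20,0,0,0,0.1],[0,0,-8,0,0,0,0.1],[0,0,0,0,0,0,0.1],[0,0,0,0,0,0,0.1]]' 30; python3 - <<'E'
from h import *
save("side","s3.png",(200,220,320,340),5)
s=read_state();print(s["ee_pos"],s["orientation"],s["gripper_width"])
g=.5355,.319,.185
print(proj("side",s["ee_pos"]),proj("side",g))
E
```

```text
t: 4.5
ee_pos: [0.5369, 0.313, 0.2192]
orientation: [-0.006, 0.848, -0.529, 0.008]
ft_force: [-0.1, -0.6, 1.2]
gripper_width: 0.55
[0.53713032 0.31310065 0.21947106] [-0.0066853   0.84829965 -0.52941066  0.00820701] 0.5511626553734061
[257.82669847 266.92583727] [258.72904902 278.18690642]
```

View pics/s3.png

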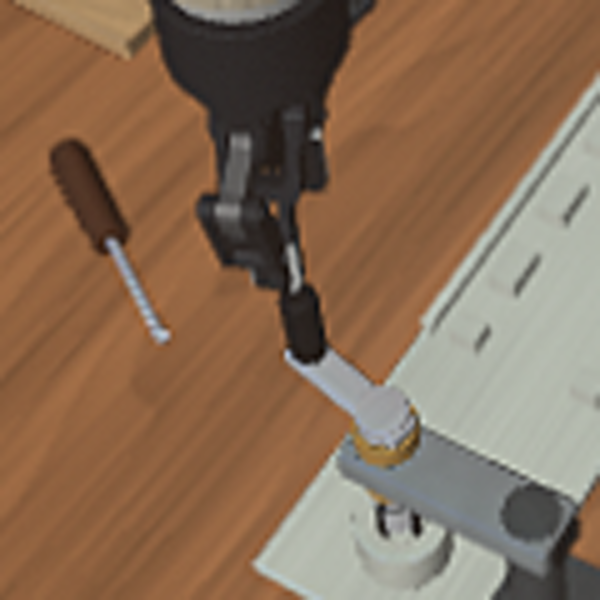

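```bash
cat >> h.py <<'E'
from scipy.spatial.transform import Rotation as Ro
def err(tgt=None,yaw=None):
    s=read_state();q=s["orientation"];R=Ro.from_quat([q[1],q[2],q[3],q[0]]).as_matrix()
    y=np.degrees(np.arctan2(R[1,0],R[0,0]))
    yy=np.radians(y if yaw is None else yaw)
    Rt=np.array([[np.cos(yy),np.sin(yy),0],[np.sin(yy),-np.cos(yy),0],[0,0,-1]])
    rv=Ro.from_matrix(Rt@R.T).as_rotvec(degrees=True)
    print("t",round(s["t"],2),"tcp mm",np.round(s["ee_pos"]*1e3,1),"yaw",round(y,2),"fixrot",np.round(rv,2),"F",np.round(s["ft_force"],1),"w",round(s["gripper_width"],3))
    if tgt is not None: print("  d mm",np.round(np.array(tgt)-s["ee_pos"]*1e3,1))
    return s
E
python3 -c "
from h import *
err([535.5,319,149])"
```

```text
t 4.55 tcp mm [537.1 313.1 219.5] yaw -63.94 fixrot [-0.15  1.2  -0.  ] F [0.1 0.2 0.1] w 0.551
  d mm [ -1.6   5.9 -70.5]
```

```bash
python3 -m crank '[[-1,6,0,0,1.2,0,0.1],[0,0,0,0,0,0,0.1],[0,0,0,0,0,0,0.1]]' 30; python3 -c "
from h import *
err([535.5,319,149])"
```

```text
t: 4.85
ee_pos: [0.5376, 0.3203, 0.223]
orientation: [-0.003, 0.848, -0.529, -0.0]
ft_force: [-0.1, 0.3, 0.2]
gripper_width: 0.552
t 4.85 tcp mm [537.6 320.3 223. ] yaw -63.94 fixrot [-0.28  0.17  0.  ] F [-0.1  0.3  0.2] w 0.552
  d mm [ -2.1  -1.3 -74. ]
```

```bash
python3 -m crank '[[-2,-1,-20,0,0,0,0.1],[0,0,-20,0,0,0,0.1],[0,0,-14,0,0,0,0.1],[0,0,-6,0,0,0,0.1],[0,0,0,0,0,0,0.1],[0,0,0,0,0,0,0.1]]' 30; python3 -c "
from h import *
err([535.5,319,149])
save('side','s4.png',(200,220,320,340),5)"
```

```text
t: 5.45
ee_pos: [0.5373, 0.3208, 0.1642]
orientation: [-0.005, 0.849, -0.529, 0.002]
ft_force: [0.3, -0.5, 0.2]
gripper_width: 0.551
t 5.45 tcp mm [537.3 320.8 164.2] yaw -63.87 fixrot [-0.4   0.46  0.  ] F [ 0.3 -0.5  0.2] w 0.551
  d mm [ -1.8  -1.8 -15.2]
```

View pics/s4.png

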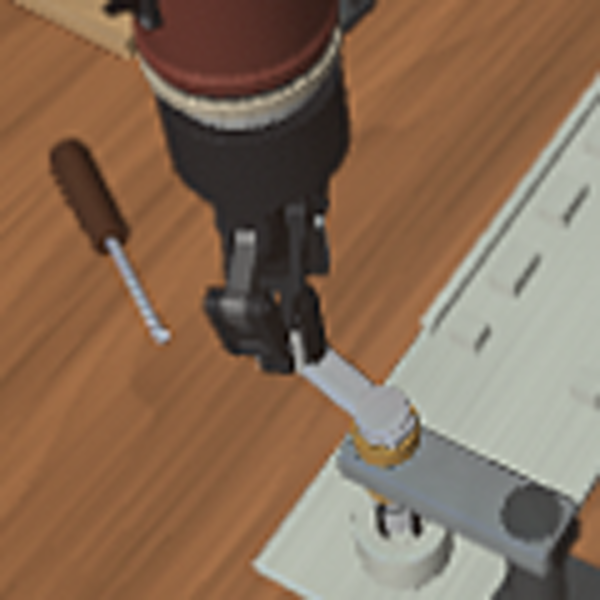

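The fingers at (285,340) in the crop are straddling the black grip. I'll go the last bit down and close.

```bash
python3 -m crank '[[-2,-2,-12,0,0,0,0.1],[0,0,-2,0,0,0,0.1],[0,0,0,0,0,0,0.1],[0,0,0,0,0,0,-1],[0,0,0,0,0,0,-1],[0,0,0,0,0,0,-1],[0,0,0,0,0,0,-1],[0,0,0,0,0,0,-1],[0,0,0,0,0,0,-1]]' 30; python3 -c "
from h import *
err([535.5,319,149])
save('side','s5.png',(200,220,320,340),5)"
```

```text
t: 6.4
ee_pos: [0.536, 0.3194, 0.1514]
orientation: [-0.007, 0.849, -0.529, 0.002]
ft_force: [0.1, 0.0, -0.0]
gripper_width: 0.198
t 6.4 tcp mm [536.  319.4 151.4] yaw -63.85 fixrot [-0.49  0.62  0.  ] F [ 0.1  0.  -0. ] w 0.198
  d mm [-0.5 -0.4 -2.4]
```

View pics/s5.png

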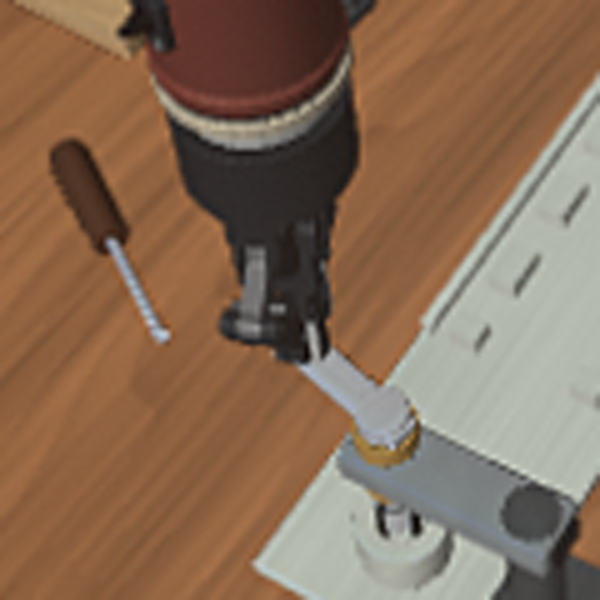

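```bash
cat > cr.py <<'E'
from h import *
import sys
C=np.array([485.9,328.7])
TH=float(np.load("rack.npy")[2])
def now(): 
    s=err();d=s["ee_pos"][:2]*1e3-C
    return s,(TH-np.arctan2(d[1],d[0])),np.hypot(*d)
def plan(q0,q1,n,xy=None,z=None):
    P=lambda q:C+50*np.array([np.cos(TH-q),np.sin(TH-q)])
    prev=xy if xy is not None else P(q0)
    out=[]
    for i in range(1,n+1):
        q=q0+(q1-q0)*i/n; p=P(q); d=p-prev; d=np.round(d*2)/2; prev=prev+d
        out.append(d.tolist())
    print(out)
if __name__=="__main__":
    s,q,r=now(); print("q mod",round(q,3),"r",round(r,2))
    if len(sys.argv)>1:
        q1=float(sys.argv[1]);n=int(sys.argv[2]); k=2*np.pi*round((float(sys.argv[3])-q)/2/np.pi) if len(sys.argv)>3 else 0
        plan(q+k,q1,n,s["ee_pos"][:2]*1e3)
E
python3 cr.py 1.81 9
```

```text
t 6.45 tcp mm [536.  319.4 151.4] yaw -63.85 fixrot [-0.5   0.61  0.  ] F [-0.9  0.9 -0.4] w 0.201
q mod 0.238 r 50.92
[[-3.0, -8.0], [-4.0, -8.0], [-5.0, -7.0], [-6.5, -6.5], [-7.0, -4.5], [-8.0, -4.0], [-8.5, -2.0], [-8.5, -0.5], [-9.0, 0.5]]
```

```bash
python3 -m crank '[[-3,-8,0,0,0,0,-1],[-4,-8,0,0,0,0,-1],[-5,-7,0,0,0,0,-1],[-6.5,-6.5,0,0,0,0,-1],[-7,-4.5,0,0,0,0,-1]]' 30; python3 cr.py 1.81 5
```

```text
t: 6.95
ee_pos: [0.5094, 0.2844, 0.1509]
orientation: [-0.009, 0.849, -0.529, 0.002]
ft_force: [0.7, 6.2, -3.7]
gripper_width: 0.198
t 6.95 tcp mm [509.4 284.4 150.9] yaw -63.86 fixrot [-0.7   0.71  0.  ] F [ 0.7  6.2 -3.7] w 0.198
q mod 1.138 r 50.17
[[-6.0, -2.5], [-6.5, -2.0], [-7.0, -1.0], [-6.5, -0.0], [-6.5, 0.5]]
```

```bash
python3 cr.py 3.36 13
```

```text
t 6.95 tcp mm [509.4 284.4 150.9] yaw -63.86 fixrot [-0.7   0.71  0.  ] F [ 0.7  6.2 -3.7] w 0.198
q mod 1.138 r 50.17
[[-8.0, -3.0], [-8.0, -2.0], [-9.0, -0.5], [-8.5, 1.0], [-8.0, 2.0], [-7.5, 4.0], [-7.0, 5.0], [-6.0, 6.0], [-5.0, 7.0], [-3.5, 7.5], [-2.0, 8.5], [-1.0, 8.5], [0.5, 8.5]]
```

```bash
python3 -m crank '[[-8,-3,0,-0.7,0.7,0,-1],[-8,-2,0,0,0,0,-1],[-9,-0.5,0,0,0,0,-1],[-8.5,1,0,0,0,0,-1],[-8,2,0,0,0,0,-1],[-7.5,4,0,0,0,0,-1],[-7,5,0,0,0,0,-1],[-6,6,0,0,0,0,-1],[-5,7,0,0,0,0,-1],[-3.5,7.5,0,0,0,0,-1]]' 30; python3 cr.py 3.38 3 3; python3 cr.py 3.38 4 3
```

```text
t: 7.95
ee_pos: [0.44, 0.3112, 0.1499]
orientation: [-0.006, 0.848, -0.53, 0.007]
ft_force: [7.2, -0.9, -7.0]
gripper_width: 0.201
t 7.95 tcp mm [440.  311.2 149.9] yaw -64.01 fixrot [-0.11  1.06 -0.  ] F [ 7.2 -0.9 -7. ] w 0.201
q mod 2.831 r 49.13
[[-3.5, 8.5], [-0.5, 9.0], [0.5, 9.0]]
t 7.95 tcp mm [440.  311.2 149.9] yaw -64.01 fixrot [-0.11  1.06 -0.  ] F [ 7.2 -0.9 -7. ] w 0.201
q mod 2.831 r 49.13
[[-3.0, 6.5], [-1.0, 6.5], [-0.0, 7.0], [0.5, 6.5]]
```

```bash
python3 -m crank '[[-2,6.5,0,0,1,0,-1],[-1,6.5,0,0,0,0,-1],[0,7,0,0,0,0,-1],[0.5,4,0,0,0,0,-1],[0,0,0,0,0,0,-1]]' 30; python3 cr.py 1.81 9 3.3
```

```text
t: 8.45
ee_pos: [0.4368, 0.332, 0.1496]
orientation: [0.003, 0.848, -0.53, 0.003]
ft_force: [2.1, -0.1, -2.1]
gripper_width: 0.191
t 8.45 tcp mm [436.8 332.  149.6] yaw -63.99 fixrot [0.44 0.09 0.  ] F [ 2.1 -0.1 -2.1] w 0.191
q mod -3.02 r 49.19
[[-0.5, -8.0], [1.0, -8.0], [3.0, -7.5], [3.5, -7.0], [5.0, -6.5], [6.0, -5.5], [7.0, -4.5], [7.0, -3.5], [8.0, -2.0]]
```

```bash
python3 -m crank '[[0.5,6,0,0,0,0,-1],[0.5,2,0,0,0,0,-1],[0,0,0,0,0,0,-1]]' 30; python3 cr.py 1.81 9 3.3
```

```text
t: 8.75
ee_pos: [0.4379, 0.3399, 0.1494]
orientation: [0.003, 0.848, -0.53, 0.003]
ft_force: [0.3, -2.1, -1.6]
gripper_width: 0.202
t 8.75 tcp mm [437.9 339.9 149.4] yaw -63.99 fixrot [0.51 0.09 0.  ] F [ 0.3 -2.1 -1.6] w 0.202
q mod -2.858 r 49.34
[[-2.0, -8.5], [0.5, -9.0], [2.0, -9.0], [3.5, -8.0], [5.0, -7.5], [6.0, -6.5], [7.0, -5.5], [8.0, -4.0], [9.0, -2.5]]
```

```bash
python3 -m crank '[[-1.5,-8.5,0,0,0,0,-1],[0.5,-9,0,0,0,0,-1],[2,-9,0,0,0,0,-1],[3.5,-8,0,0,0,0,-1],[5,-7.5,0,0,0,0,-1],[6,-6.5,0,0,0,0,-1],[7,-5.5,0,0,0,0,-1],[8,-4,0,0,0,0,-1],[7,-2,0,0,0,0,-1],[0,0,0,0,0,0,-1]]' 30; python3 cr.py 1.85 2 1.8
```

```text
t: 9.75
ee_pos: [0.4778, 0.2798, 0.1505]
orientation: [-0.003, 0.848, -0.53, -0.001]
ft_force: [1.8, 5.6, -3.5]
gripper_width: 0.201
t 9.75 tcp mm [477.8 279.8 150.5] yaw -64.07 fixrot [-0.31  0.09  0.  ] F [ 1.8  5.6 -3.5] w 0.201
q mod 1.789 r 49.61
[[-1.5, -0.0], [-1.5, 0.0]]
```

```bash
python3 cr.py 4.92 18 1.8
```

```text
t 9.75 tcp mm [477.8 279.8 150.5] yaw -64.07 fixrot [-0.31  0.09  0.  ] F [ 1.8  5.6 -3.5] w 0.201
q mod 1.789 r 49.61
[[-8.5, 2.0], [-8.0, 3.5], [-7.0, 5.0], [-6.5, 6.0], [-5.0, 7.0], [-3.5, 7.5], [-2.5, 8.5], [-1.0, 8.5], [0.5, 9.0], [2.5, 8.5], [3.5, 7.5], [4.5, 7.5], [6.5, 6.0], [7.0, 5.5], [7.5, 3.5], [8.5, 2.5], [8.5, 1.0], [8.5, -0.5]]
```

```bash
python3 -m crank '[[-8.5,2,0,0,0,0,-1],[-8,3.5,0,0,0,0,-1],[-7,5,0,0,0,0,-1],[-6.5,6,0,0,0,0,-1],[-5,7,0,0,0,0,-1],[-3.5,7.5,0,0,0,0,-1],[-2.5,8.5,0,0,0,0,-1],[-1,8.5,0,0,0,0,-1],[0.5,9,0,0,0,0,-1],[2.5,8.5,0,0,0,0,-1]]' 30; python3 cr.py 4.92 9 3.4
```

```text
t: 10.75
ee_pos: [0.4388, 0.3425, 0.1494]
orientation: [0.002, 0.847, -0.532, 0.0]
ft_force: [-3.0, -2.1, 0.4]
gripper_width: 0.199
t 10.75 tcp mm [438.8 342.5 149.4] yaw -64.29 fixrot [ 0.22 -0.08  0.  ] F [-3.  -2.1  0.4] w 0.199
q mod -2.802 r 49.14
[[2.0, 7.5], [4.0, 7.0], [5.0, 6.5], [6.0, 5.0], [7.0, 4.5], [7.0, 3.0], [8.0, 2.0], [8.0, 0.5], [8.0, -0.5]]
```

```bash
python3 -m crank '[[2.5,7.5,0,0,0,0,-1],[4,7,0,0,0,0,-1],[5,6.5,0,0,0,0,-1],[6,5,0,0,0,0,-1],[7,4.5,0,0,0,0,-1],[7,3,0,0,0,0,-1],[8,2,0,0,0,0,-1],[7,0.5,0,0,0,0,-1],[0,0,0,0,0,0,-1]]' 30; python3 cr.py 4.95 2 4.8
```

```text
t: 11.65
ee_pos: [0.4914, 0.3795, 0.1484]
orientation: [0.005, 0.846, -0.532, 0.002]
ft_force: [-2.2, -4.2, 1.0]
gripper_width: 0.202
t 11.65 tcp mm [491.4 379.5 148.4] yaw -64.33 fixrot [ 0.64 -0.14  0.  ] F [-2.2 -4.2  1. ] w 0.202
q mod -1.409 r 51.1
[[2.0, -1.5], [1.5, -0.0]]
```

```bash
python3 -m crank '[[4,-0.5,0,-0.6,0,0,-1],[0,0,0,0,0,0,-1]]' 30; python3 cr.py 3.40 9 4.8
```

```text
t: 11.85
ee_pos: [0.496, 0.3789, 0.1483]
orientation: [0.011, 0.846, -0.533, 0.004]
ft_force: [-2.1, -5.2, 0.2]
gripper_width: 0.199
t 11.85 tcp mm [496.  378.9 148.3] yaw -64.42 fixrot [ 1.25 -0.28  0.01] F [-2.1 -5.2  0.2] w 0.199
q mod -1.319 r 51.24
[[-9.0, -0.5], [-8.5, -0.5], [-8.5, -2.0], [-8.0, -3.5], [-7.0, -4.5], [-6.5, -6.0], [-5.0, -7.0], [-4.0, -8.0], [-2.5, -8.0]]
```

```bash
python3 -m crank '[[-9,-1.5,0,1.2,-0.3,0,-1],[-8.5,-0.5,0,0,0,0,-1],[-8.5,-2,0,0,0,0,-1],[-8,-3.5,0,0,0,0,-1],[-7,-4.5,0,0,0,0,-1],[-6.5,-6,0,0,0,0,-1],[-5,-7,0,0,0,0,-1],[-4,-8,0,0,0,0,-1],[-2,-7,0,0,0,0,-1],[0,0,0,0,0,0,-1]]' 30; python3 cr.py 6.53 18 3.4
```

```text
t: 12.85
ee_pos: [0.4378, 0.3398, 0.1495]
orientation: [-0.006, 0.846, -0.534, 0.002]
ft_force: [3.0, 0.2, -5.0]
gripper_width: 0.199
t 12.85 tcp mm [437.8 339.8 149.5] yaw -64.49 fixrot [-0.44  0.49  0.  ] F [ 3.   0.2 -5. ] w 0.199
q mod -2.86 r 49.33
[[2.0, 8.5], [4.0, 7.5], [5.5, 7.0], [6.0, 5.5], [7.5, 4.5], [8.0, 3.5], [8.5, 2.0], [8.5, 0.5], [8.5, -1.0], [8.0, -2.5], [8.0, -4.0], [7.0, -5.5], [5.5, -6.0], [5.0, -7.0], [3.5, -8.0], [2.0, -8.5], [0.5, -8.5], [-1.0, -8.5]]
```

```bash
python3 -m crank '[[2,8.5,0,0,0,0,-1],[4,7.5,0,0,0,0,-1],[5.5,7,0,0,0,0,-1],[6,5.5,0,0,0,0,-1],[7.5,4.5,0,0,0,0,-1],[8,3.5,0,0,0,0,-1],[8.5,2,0,0,0,0,-1],[8.5,0.5,0,0,0,0,-1],[8.5,-1,0,0,0,0,-1],[8,-2.5,0,0,0,0,-1]]' 30; python3 cr.py 6.55 8 5
```

```text
t: 13.85
ee_pos: [0.5062, 0.376, 0.1482]
orientation: [0.001, 0.846, -0.533, -0.001]
ft_force: [-5.4, -5.3, 3.2]
gripper_width: 0.201
t 13.85 tcp mm [506.2 376.  148.2] yaw -64.45 fixrot [ 0.09 -0.16  0.  ] F [-5.4 -5.3  3.2] w 0.201
q mod -1.111 r 51.44
[[7.0, -5.5], [7.0, -5.0], [5.5, -6.5], [4.5, -7.5], [3.5, -8.0], [2.0, -8.0], [0.0, -9.0], [-1.0, -8.5]]
```

```bash
python3 -m crank '[[7,-5.5,0,0,0,0,-1],[7,-5,0,0,0,0,-1],[5.5,-6.5,0,0,0,0,-1],[4.5,-7.5,0,0,0,0,-1],[3.5,-8,0,0,0,0,-1],[2,-8,0,0,0,0,-1],[0,-9,0,0,0,0,-1],[-1,-5,0,0,0,0,-1],[0,0,0,0,0,0,-1]]' 30; python3 cr.py 6.57 2 6.5
```

```text
t: 14.75
ee_pos: [0.5366, 0.3223, 0.1474]
orientation: [-0.001, 0.846, -0.533, -0.005]
ft_force: [-3.2, 0.6, -0.3]
gripper_width: 0.203
t 14.75 tcp mm [536.6 322.3 147.4] yaw -64.45 fixrot [-0.4  -0.41 -0.  ] F [-3.2  0.6 -0.3] w 0.203
q mod 0.179 r 51.07
[[-1.5, -2.5], [-0.5, -2.5]]
```

```bash
python3 -m crank '[[-0.5,-5,0,-0.4,-0.4,0,-1],[0,0,0,0,0,0,-1]]' 30; python3 cr.py 5.0 9 6.5
```

```text
t: 14.95
ee_pos: [0.5356, 0.3174, 0.1474]
orientation: [0.0, 0.846, -0.533, -0.0]
ft_force: [-2.8, -1.2, 0.0]
gripper_width: 0.199
t 14.95 tcp mm [535.6 317.4 147.4] yaw -64.46 fixrot [-0.01 -0.03 -0.  ] F [-2.8 -1.2  0. ] w 0.199
q mod 0.277 r 50.99
[[0.0, 9.0], [-0.0, 8.5], [-2.0, 8.5], [-3.0, 8.0], [-4.5, 7.5], [-6.0, 6.0], [-7.0, 5.5], [-7.5, 4.0], [-8.0, 3.0]]
```

Forward 3.14 rad. Now the quarter turn back.

```bash
python3 -m crank '[[1,9,0,0,0,0,-1],[0,8.5,0,0,0,0,-1],[-2,8.5,0,0,0,0,-1],[-3,8,0,0,0,0,-1],[-4.5,7.5,0,0,0,0,-1],[-6,6,0,0,0,0,-1],[-7,5.5,0,0,0,0,-1],[-7.5,4,0,0,0,0,-1],[-7,2.5,0,0,0,0,-1],[0,0,0,0,0,0,-1]]' 30; python3 cr.py 7.9 17 5
```

```text
t: 15.95
ee_pos: [0.5009, 0.3778, 0.1483]
orientation: [0.003, 0.846, -0.533, 0.006]
ft_force: [-3.9, -4.6, 1.6]
gripper_width: 0.2
t 15.95 tcp mm [500.9 377.8 148.3] yaw -64.42 fixrot [ 0.67  0.34 -0.  ] F [-3.9 -4.6  1.6] w 0.2
q mod -1.219 r 51.38
[[7.5, -4.5], [7.0, -4.0], [6.0, -5.5], [5.5, -6.5], [4.0, -7.5], [3.0, -7.5], [1.5, -8.5], [0.5, -8.0], [-1.5, -8.5], [-2.5, -8.0], [-3.5, -7.0], [-5.0, -7.0], [-6.5, -5.5], [-6.5, -5.0], [-8.0, -3.0], [-8.0, -2.5], [-8.0, -0.5]]
```

```bash
python3 -m crank '[[-5,1,0,0.5,0.3,0,-1],[0,0,0,0,0,0,-1]]' 30; python3 cr.py 7.75 17 5
```

```text
t: 16.15
ee_pos: [0.4963, 0.3788, 0.1484]
orientation: [0.001, 0.846, -0.533, 0.003]
ft_force: [-3.2, -4.7, 1.7]
gripper_width: 0.198
t 16.15 tcp mm [496.3 378.8 148.4] yaw -64.37 fixrot [ 0.29  0.16 -0.  ] F [-3.2 -4.7  1.7] w 0.198
q mod -1.312 r 51.21
[[7.5, -3.5], [7.5, -3.5], [6.5, -4.5], [6.0, -6.0], [5.0, -6.5], [3.5, -7.5], [2.5, -7.5], [1.0, -8.0], [-0.0, -8.5], [-1.5, -8.0], [-3.0, -7.5], [-4.0, -7.0], [-5.0, -6.5], [-6.0, -5.5], [-7.0, -4.5], [-7.5, -3.0], [-8.0, -2.0]]
```

```bash
python3 -m crank '[[7.5,-3,0,0,0,0,-1],[7.5,-3.5,0,0,0,0,-1],[6.5,-4.5,0,0,0,0,-1],[6,-6,0,0,0,0,-1],[5,-6.5,0,0,0,0,-1],[3.5,-7.5,0,0,0,0,-1],[2.5,-7.5,0,0,0,0,-1],[1,-8,0,0,0,0,-1],[0,-8.5,0,0,0,0,-1],[-1.5,-8,0,0,0,0,-1],[-3,-7.5,0,0,0,0,-1]]' 30; python3 cr.py 7.80 7 6.8
```

```text
t: 17.25
ee_pos: [0.5325, 0.3086, 0.1474]
orientation: [-0.002, 0.847, -0.532, 0.001]
ft_force: [0.7, 3.4, -3.4]
gripper_width: 0.197
t 17.25 tcp mm [532.5 308.6 147.4] yaw -64.24 fixrot [-0.12  0.16  0.  ] F [ 0.7  3.4 -3.4] w 0.197
q mod 0.461 r 50.72
[[-4.0, -6.5], [-4.5, -6.0], [-5.5, -5.5], [-6.0, -4.5], [-6.5, -3.5], [-7.5, -2.5], [-7.0, -1.0]]
```

```bash
python3 -m crank '[[-4,-6.5,0,0,0,0,-1],[-4.5,-6,0,0,0,0,-1],[-5.5,-5.5,0,0,0,0,-1],[-6,-4.5,0,0,0,0,-1],[-6.5,-3.5,0,0,0,0,-1],[-7.5,-2.5,0,0,0,0,-1],[-5,-1,0,0,0,0,-1],[0,0,0,0,0,0,-1]]' 30; python3 cr.py 7.9 3 7.7
```

```text
t: 18.05
ee_pos: [0.4897, 0.2791, 0.1467]
orientation: [-0.006, 0.847, -0.532, 0.0]
ft_force: [0.1, 4.2, -5.3]
gripper_width: 0.197
t 18.05 tcp mm [489.7 279.1 146.7] yaw -64.24 fixrot [-0.6   0.39  0.  ] F [ 0.1  4.2 -5.3] w 0.197
q mod 1.549 r 49.7
[[-1.0, -0.5], [-1.0, 0.0], [-1.5, 0.0]]
```

```bash
python3 -m crank '[[-4,0,0,-0.5,0.4,0,-1],[-3,0,0,0,0,0,-1],[0,0,0,0,0,0,-1]]' 30; python3 cr.py 7.9 3 7.7
```

```text
t: 18.35
ee_pos: [0.4891, 0.279, 0.1468]
orientation: [-0.007, 0.847, -0.532, 0.007]
ft_force: [2.5, 6.3, -6.3]
gripper_width: 0.2
t 18.35 tcp mm [489.1 279.  146.8] yaw -64.25 fixrot [-0.28  1.06 -0.  ] F [ 2.5  6.3 -6.3] w 0.2
q mod 1.561 r 49.76
[[-1.0, -0.5], [-1.0, 0.0], [-1.0, 0.0]]
```

```bash
python3 -m crank '[[-6,0,0,0,0.5,0,-1],[-10,0,0,0,0,0,-1]]' 40; python3 cr.py; python3 -m crank '[[0,0,0,0,0.5,0,-1],[0,0,0,0,0,0,-1]]' 30; python3 cr.py 4.7 18 7.8
python3 -c "
from h import *
save('side','s6.png',(200,220,320,340),5)"
```

```text
t: 18.55
ee_pos: [0.4853, 0.2792, 0.1477]
orientation: [-0.015, 0.846, -0.532, 0.014]
ft_force: [45.1, 5.5, -32.0]
gripper_width: 0.194
t 18.55 tcp mm [485.3 279.2 147.7] yaw -64.31 fixrot [-0.55  2.27 -0.01] F [ 45.1   5.5 -32. ] w 0.194
q mod 1.638 r 49.5
t: 18.75
ee_pos: [0.4886, 0.2786, 0.1472]
orientation: [-0.015, 0.846, -0.533, 0.014]
ft_force: [-3.3, 5.7, -1.0]
gripper_width: 0.191
t 18.75 tcp mm [488.6 278.6 147.2] yaw -64.38 fixrot [-0.65  2.27 -0.01] F [-3.3  5.7 -1. ] w 0.191
q mod 1.571 r 50.2
[[8.5, 1.5], [8.5, 2.5], [7.5, 4.5], [7.0, 5.0], [6.0, 6.5], [4.5, 7.5], [3.0, 8.5], [2.0, 8.5], [0.0, 8.5], [-1.0, 9.0], [-3.0, 8.0], [-4.0, 8.0], [-5.5, 6.5], [-6.5, 6.0], [-7.5, 4.5], [-8.0, 3.0], [-9.0, 2.0], [-8.5, 0.0]]
```

View pics/s6.png

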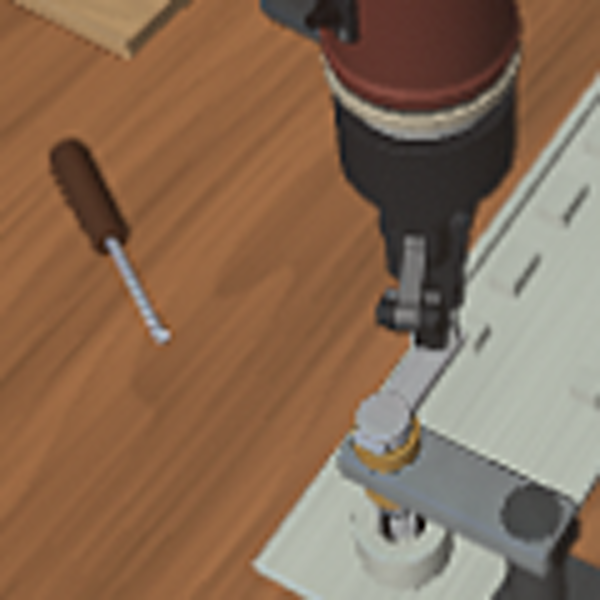

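```bash
python3 -m crank '[[8.5,1.5,0,-0.6,1.2,0,-1],[8.5,2.5,0,0,1,0,-1],[7.5,4.5,0,0,0,0,-1],[7,5,0,0,0,0,-1],[6,6.5,0,0,0,0,-1],[4.5,7.5,0,0,0,0,-1],[3,8.5,0,0,0,0,-1],[2,8.5,0,0,0,0,-1],[0,8.5,0,0,0,0,-1],[-1,9,0,0,0,0,-1]]' 30; python3 cr.py 3.2 17 6.2
```

```text
t: 19.8
ee_pos: [0.5349, 0.3393, 0.1483]
orientation: [0.004, 0.846, -0.533, 0.002]
ft_force: [-2.6, -4.3, 0.0]
gripper_width: 0.193
t 19.8 tcp mm [534.9 339.3 148.3] yaw -64.41 fixrot [ 0.46 -0.06  0.  ] F [-2.6 -4.3  0. ] w 0.193
q mod -0.158 r 50.12
[[-2.5, 8.0], [-4.0, 8.0], [-5.0, 6.5], [-6.5, 6.0], [-7.0, 5.0], [-8.0, 3.5], [-8.5, 2.0], [-8.5, 0.5], [-8.5, -1.0], [-8.0, -2.5], [-8.0, -3.5], [-7.0, -5.0], [-6.0, -6.0], [-5.0, -7.0], [-3.5, -8.0], [-2.0, -8.5], [-1.0, -8.5]]
```

```bash
python3 -m crank '[[-2.5,8,0,0.4,0,0,-1],[-4,8,0,0,0,0,-1],[-5,6.5,0,0,0,0,-1],[-6.5,6,0,0,0,0,-1],[-7,5,0,0,0,0,-1],[-8,3.5,0,0,0,0,-1],[-8.5,2,0,0,0,0,-1],[-8.5,0.5,0,0,0,0,-1],[-8.5,-1,0,0,0,0,-1],[-8,-2.5,0,0,0,0,-1]]' 30; python3 cr.py 1.6 16 4.4
```

```text
t: 20.8
ee_pos: [0.4678, 0.3759, 0.1495]
orientation: [0.002, 0.847, -0.532, 0.006]
ft_force: [5.1, -3.7, -2.6]
gripper_width: 0.193
t 20.8 tcp mm [467.8 375.9 149.5] yaw -64.31 fixrot [ 0.59  0.48 -0.  ] F [ 5.1 -3.7 -2.6] w 0.193
q mod -1.883 r 50.58
[[-7.5, -4.5], [-7.0, -5.0], [-6.5, -6.5], [-4.5, -7.0], [-3.5, -8.0], [-2.5, -8.5], [-0.5, -9.0], [1.0, -8.5], [2.5, -8.5], [4.0, -7.5], [5.0, -7.0], [6.5, -6.5], [7.0, -4.5], [8.0, -3.5], [8.5, -2.0], [9.0, -0.5]]
```

```bash
python3 -m crank '[[-7.5,-4.5,0,0.5,0.4,0,-1],[-7,-5,0,0,0,0,-1],[-6.5,-6.5,0,0,0,0,-1],[-4.5,-7,0,0,0,0,-1],[-3.5,-8,0,0,0,0,-1],[-2.5,-8.5,0,0,0,0,-1],[-0.5,-9,0,0,0,0,-1],[1,-8.5,0,0,0,0,-1],[2.5,-8.5,0,0,0,0,-1],[4,-7.5,0,0,0,0,-1]]' 30; python3 cr.py 0 16 2.6
```

```text
t: 21.8
ee_pos: [0.4416, 0.305, 0.1506]
orientation: [-0.008, 0.847, -0.531, 0.001]
ft_force: [1.7, 4.2, -4.2]
gripper_width: 0.195
t 21.8 tcp mm [441.6 305.  150.6] yaw -64.21 fixrot [-0.72  0.63  0.  ] F [ 1.7  4.2 -4.2] w 0.195
q mod 2.704 r 50.23
[[5.0, -7.0], [5.5, -6.0], [6.5, -5.5], [7.5, -4.0], [8.0, -2.5], [8.5, -1.0], [8.5, -0.0], [8.5, 1.5], [7.5, 3.0], [7.5, 4.5], [6.5, 5.0], [5.5, 6.5], [4.0, 7.5], [3.5, 7.5], [1.5, 8.5], [0.0, 8.5]]
```

```bash
python3 -m crank '[[5,-7,0,-0.7,0.6,0,-1],[5.5,-6,0,0,0,0,-1],[6.5,-5.5,0,0,0,0,-1],[7.5,-4,0,0,0,0,-1],[8,-2.5,0,0,0,0,-1],[8.5,-1,0,0,0,0,-1],[8.5,0,0,0,0,0,-1],[8.5,1.5,0,0,0,0,-1],[7.5,3,0,0,0,0,-1],[7.5,4.5,0,0,0,0,-1]]' 30; python3 cr.py -1.8 16 1
```

```text
t: 22.8
ee_pos: [0.5151, 0.2877, 0.1515]
orientation: [0.002, 0.847, -0.531, -0.006]
ft_force: [-5.7, 3.0, 2.8]
gripper_width: 0.193
t 22.8 tcp mm [515.1 287.7 151.5] yaw -64.21 fixrot [-0.16 -0.68 -0.  ] F [-5.7  3.   2.8] w 0.193
q mod 1.006 r 50.29
[[6.5, 6.0], [5.5, 6.5], [4.5, 8.0], [3.0, 8.0], [1.0, 8.5], [0.0, 9.0], [-1.5, 8.5], [-3.0, 8.5], [-4.5, 7.5], [-6.0, 6.5], [-6.5, 5.5], [-8.0, 4.0], [-8.0, 3.0], [-9.0, 1.5], [-8.5, -0.5], [-8.5, -1.5]]
```

```bash
python3 -m crank '[[6.5,6,0,0,-0.6,0,-1],[5.5,6.5,0,0,0,0,-1],[4.5,8,0,0,0,0,-1],[3,8,0,0,0,0,-1],[1,8.5,0,0,0,0,-1],[0,9,0,0,0,0,-1],[-1.5,8.5,0,0,0,0,-1],[-3,8.5,0,0,0,0,-1],[-4.5,7.5,0,0,0,0,-1],[-6,6.5,0,0,0,0,-1]]' 30; python3 cr.py -3.1 14 -0.8
```

```text
t: 23.8
ee_pos: [0.5237, 0.3614, 0.1527]
orientation: [0.007, 0.846, -0.532, -0.0]
ft_force: [1.9, -2.4, 0.6]
gripper_width: 0.192
t 23.8 tcp mm [523.7 361.4 152.7] yaw -64.34 fixrot [ 0.69 -0.46  0.  ] F [ 1.9 -2.4  0.6] w 0.192
q mod -0.659 r 50.0
[[-6.5, 6.0], [-7.0, 5.0], [-8.0, 3.5], [-8.5, 2.0], [-8.5, 1.0], [-8.5, -1.0], [-8.5, -2.5], [-8.0, -3.5], [-7.0, -5.5], [-6.0, -6.0], [-5.0, -7.5], [-3.5, -7.5], [-2.0, -8.5], [-1.0, -9.0]]
```

```bash
python3 -m crank '[[-6.5,6,0,0.6,-0.4,0,-1],[-7,5,0,0,0,0,-1],[-8,3.5,0,0,0,0,-1],[-8.5,2,0,0,0,0,-1],[-8.5,1,0,0,0,0,-1],[-8.5,-1,0,0,0,0,-1],[-8.5,-2.5,0,0,0,0,-1],[-8,-3.5,0,0,0,0,-1],[-7,-5.5,0,0,0,0,-1],[-6,-6,0,0,0,0,-1]]' 30; python3 cr.py -3.1 4 -2.4
```

```text
t: 24.8
ee_pos: [0.4462, 0.3602, 0.1538]
orientation: [-0.003, 0.847, -0.532, 0.007]
ft_force: [8.4, -2.8, -2.7]
gripper_width: 0.197
t 24.8 tcp mm [446.2 360.2 153.8] yaw -64.3 fixrot [ 0.13  0.83 -0.  ] F [ 8.4 -2.8 -2.7] w 0.197
q mod -2.417 r 50.72
[[-4.0, -7.5], [-3.5, -8.0], [-2.0, -8.0], [-1.0, -8.5]]
```

```bash
python3 -m crank '[[-4,-7.5,0,0,0.7,0,-1],[-3.5,-8,0,0,0,0,-1],[-2,-8,0,0,0,0,-1],[-1,-6,0,0,0,0,-1],[0,0,0,0,0,0,-1]]' 30; python3 cr.py -3.14 2 -3
```

```text
t: 25.3
ee_pos: [0.4356, 0.333, 0.1542]
orientation: [-0.006, 0.847, -0.532, 0.003]
ft_force: [4.9, -2.8, -1.4]
gripper_width: 0.195
t 25.3 tcp mm [435.6 333.  154.2] yaw -64.26 fixrot [-0.42  0.68  0.  ] F [ 4.9 -2.8 -1.4] w 0.195
q mod -3.001 r 50.46
[[0.5, -3.5], [-0.0, -3.5]]
```

```bash
python3 -m crank '[[0.5,-5,0,0,0.5,0,-1],[0.5,-5,0,0,0,0,-1]]' 30; python3 cr.py; python3 -m crank '[[0.5,-5,0,0,0,0,-1]]' 30;python3 cr.py
```

```text
t: 25.5
ee_pos: [0.4358, 0.3251, 0.1543]
orientation: [-0.006, 0.847, -0.532, -0.002]
ft_force: [2.0, 15.4, -4.3]
gripper_width: 0.193
t 25.5 tcp mm [435.8 325.1 154.3] yaw -64.23 fixrot [-0.74  0.2   0.  ] F [ 2.  15.4 -4.3] w 0.193
q mod 3.124 r 50.28
t: 25.6
ee_pos: [0.4358, 0.3242, 0.1544]
orientation: [-0.011, 0.847, -0.532, -0.004]
ft_force: [3.3, 26.2, -10.0]
gripper_width: 0.195
t 25.6 tcp mm [435.8 324.2 154.4] yaw -64.25 fixrot [-1.3   0.24  0.01] F [  3.3  26.2 -10. ] w 0.195
q mod 3.106 r 50.32
```

```bash
python3 -m crank '[[0,0,0,0,0,0,-1],[0,0,0,0,0,0,0.1],[0,0,0,0,0,0,0.1],[0,0,0,0,0,0,0.1],[0,0,0,0,0,0,0.1]]' 30; python3 cr.py; python3 -m crank '[[0,0,20,0,0,0,0.1],[0,0,30,0,0,0,0.1],[0,0,30,0,0,0,0.1],[0,0,30,0,0,0,0.1],[0,-10,10,0,0,0,0.1],[0,-40,0,0,0,0,0.1],[0,-45,0,0,0,0,0.1],[0,-45,0,0,0,0,0.1],[0,-45,0,0,0,0,0.1],[0,-40,0,0,0,0,0.1],[0,0,0,0,0,0,0.5]]' 30; python3 - <<'E'
from h import *
err(); save("side","s7.png",(200,150,440,350),3.3);save("top","t7.png",(150,130,480,290),2.4)
E
```

```text
t: 26.1
ee_pos: [0.4324, 0.3255, 0.1531]
orientation: [-0.011, 0.847, -0.531, -0.007]
ft_force: [0.5, 0.2, -0.0]
gripper_width: 0.549
t 26.1 tcp mm [432.4 325.5 153.1] yaw -64.19 fixrot [-1.49 -0.06  0.01] F [ 0.5  0.2 -0. ] w 0.549
q mod 3.136 r 53.62
t: 27.2
ee_pos: [0.4251, 0.0876, 0.2703]
orientation: [-0.005, 0.848, -0.53, -0.01]
ft_force: [-0.4, 0.7, -0.5]
gripper_width: 0.702
t 27.2 tcp mm [425.1  87.6 270.3] yaw -64.06 fixrot [-1.1  -0.69 -0.  ] F [-0.4  0.7 -0.5] w 0.702
```

View pics/s7.png

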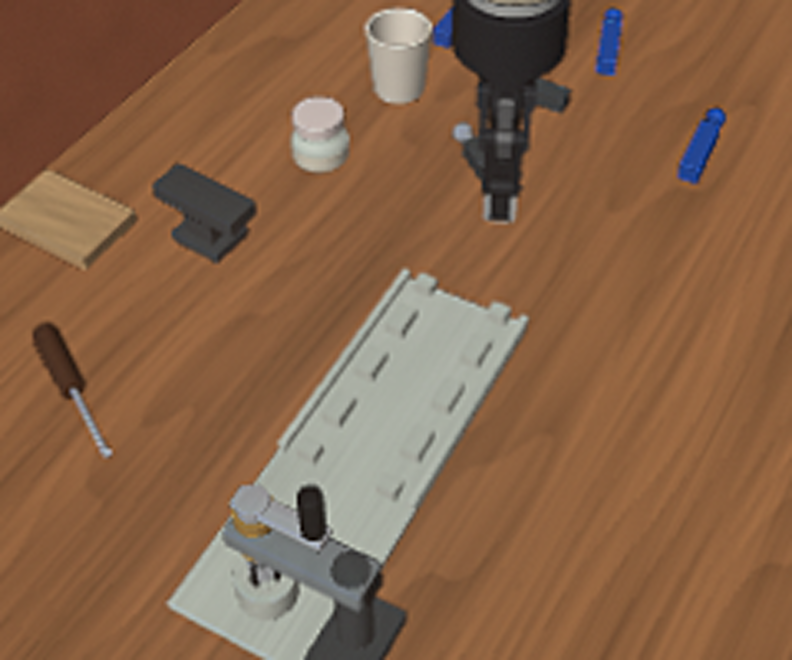

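View pics/t7.png

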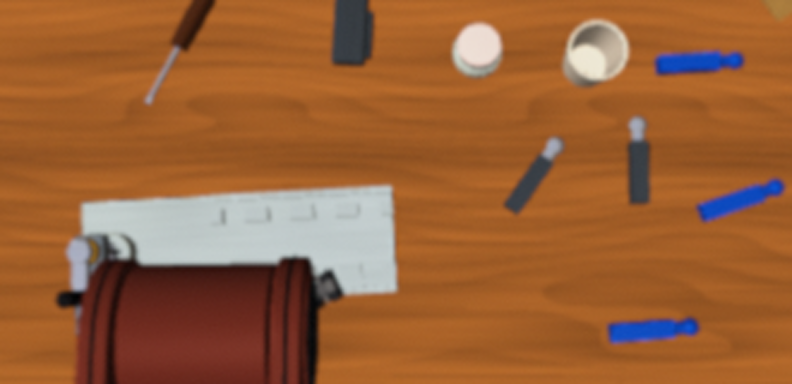

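```bash
cat > fs.py <<'E'
from h import *
from scipy.optimize import minimize
S=6
def fitstake(guess,ns=("top","side"),z0=0.0,W=45,tag=None):
    ims={n:camera(n) for n in ns}
    data={}
    for n in ns:
        c=proj(n,[guess[0],guess[1],z0+.011]);b=[int(c[0]-W),int(c[1]-W),int(c[0]+W),int(c[1]+W)]
        b=[max(b[0],0),max(b[1],0),min(b[2],640),min(b[3],400)]
        hsv=cv2.cvtColor(ims[n],cv2.COLOR_RGB2HSV)[b[1]:b[3],b[0]:b[2],1].astype(np.float32)
        d=np.clip((105-hsv)/50,-1,1)
        data[n]=(b,cv2.resize(d,None,fx=S,fy=S,interpolation=cv2.INTER_CUBIC))
    box=lambda lo,hi:np.array([[x,y,z] for x in(lo[0],hi[0]) for y in(lo[1],hi[1]) for z in(lo[2],hi[2])])
    u=np.array([[x,y,z] for x in(-1,0,1) for y in(-1,0,1) for z in(-1,0,1) if x or y or z],float);u/=np.linalg.norm(u,axis=1)[:,None]
    parts=[box((-.055,-.011,-.011),(.023,.011,.011)),box((.02,-.004,-.004),(.04,.004,.004)),u*.011+[.044,0,0]]
    def sil(n,p):
        b,_=data[n];m=np.zeros(data[n][1].shape,np.uint8);c,s=np.cos(p[2]),np.sin(p[2])
        for B in parts:
            Wd=np.stack([p[0]+c*B[:,0]-s*B[:,1],p[1]+s*B[:,0]+c*B[:,1],B[:,2]+z0+.011],1)
            q=(np.array([proj(n,w) for w in Wd])-b[:2]+.5)*S-.5
            cv2.fillPoly(m,[np.round(cv2.convexHull(q.astype(np.float32))*16).astype(np.int32)],1,shift=4)
        return m
    def cost(p,use): return -sum((data[n][1]*sil(n,p)).sum() for n in use)/1e3
    x0=np.array(guess,float)
    for use in [(n,) for n in ns]+([ns] if len(ns)>1 else []):
        best=None
        for dy in (0,):
            r=minimize(cost,x0,args=(use,),method="Nelder-Mead",options=dict(initial_simplex=[x0,x0+[.01,0,0],x0+[0,.01,0],x0+[0,0,.2]],xatol=1e-4))
            r=minimize(cost,r.x,args=(use,),method="Nelder-Mead",options=dict(initial_simplex=[r.x,r.x+[.004,0,0],r.x+[0,.004,0],r.x+[0,0,.06]],xatol=1e-4))
        print(use,np.round(r.x[:2]*1e3,1),"yaw",round(np.degrees(r.x[2]),1),"cost",round(r.fun,2))
    p=r.x
    if tag:
        out=[]
        for n in ns:
            b=data[n][0];im=cv2.resize(ims[n][b[1]:b[3],b[0]:b[2],::-1],(2*W*S*7//10,2*W*S*7//10),interpolation=cv2.INTER_CUBIC)
            cs,_=cv2.findContours(cv2.resize(sil(n,p),im.shape[:2][::-1],interpolation=cv2.INTER_NEAREST),cv2.RETR_EXTERNAL,cv2.CHAIN_APPROX_NONE)
            im2=im.copy();cv2.drawContours(im2,cs,-1,(0,255,255),1);out.append(im2)
        cv2.imwrite(f"pics/{tag}.png",np.hstack(out))
    return p
def guess(tail,head,n="top",z=.011):
    a=at_z(n,tail,z);b=at_z(n,head,z);d=b-a
    m=(a+b)/2; return [m[0],m[1],np.arctan2(d[1],d[0])]
E
python3 - <<'E'
from fs import *
for tag,t,h in (("A",(363,217),(381,190)),("B",(416,214),(415,181))):
    g=guess(t,h);print(np.round(g,3)); fitstake(g,("top",) if tag=="A" else ("top",),tag="st"+tag)
E
```

```text
[ 0.58  -0.187 -0.597]
('top',) [ 585.6 -189.5] yaw -35.6 cost -7.14
[ 0.598 -0.318  0.003]
('top',) [ 603.1 -318.3] yaw -0.1 cost -7.46
```

View pics/stA.png

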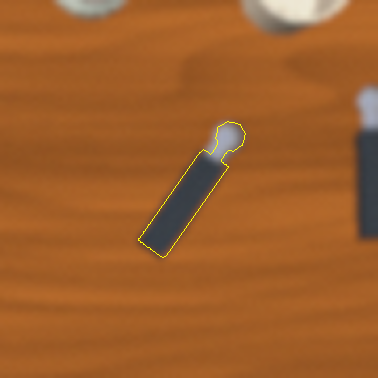

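View pics/stB.png

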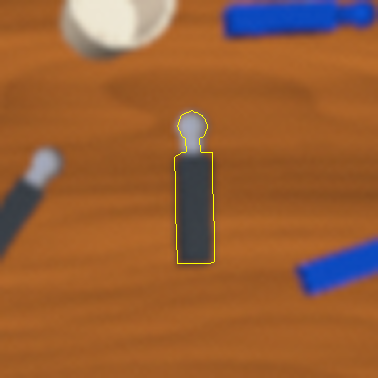

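```bash
python3 -m crank '[[18,-33,0,-1.1,-0.7,-7.5,0.2],[19,-34,0,0,0,-7.5,0.2],[19,-34,0,0,0,-7.5,0.2],[19,-34,0,0,0,-7.5,0.2],[19,-34,0,0,0,-7.5,0.2],[19,-34,0,0,0,-7.5,0.2],[19,-34,0,0,0,-7.5,0.2],[14,-25,-10,0,0,-6,0.2],[0,0,0,0,0,0,0.2],[0,0,0,0,0,0,0.2]]' 40; python3 - <<'E'
from h import *
err([581.5,-186.6,100],-125.6)
im=camera("top");cv2.imwrite("pics/t8.png",im[...,::-1])
E
```

```text
t: 28.4
ee_pos: [0.58, -0.1619, 0.2561]
orientation: [0.003, -0.478, 0.878, 0.001]
ft_force: [0.6, 0.5, 0.7]
gripper_width: 0.6
t 28.4 tcp mm [ 580.  -161.9  256.1] yaw -122.86 fixrot [-0.26  0.21 -2.74] F [0.6 0.5 0.7] w 0.6
  d mm [   1.5  -24.7 -156.1]
```

View pics/t8.png

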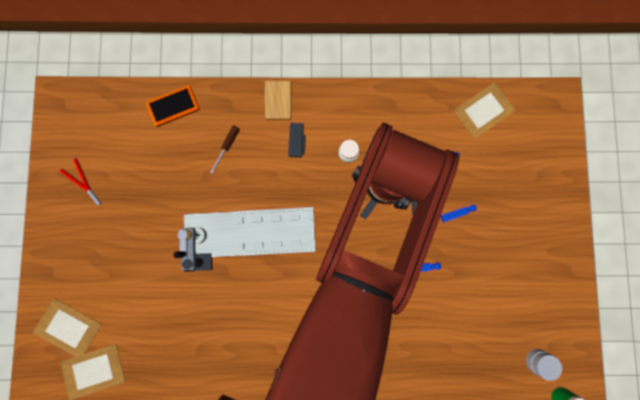

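The full bench is now visible in two pictures. The only grey stakes are the two found, and the crank at (184,252) points to -x, which is the top stop. Descending on stake A.

```bash
python3 -m crank '[[1,-20,-20,0,0,-2.5,0.2],[0,-4,-40,0,0,0,0.2],[0,0,-40,0,0,0,0.2],[0,0,-25,0,0,0,0.2],[0,0,-10,0,0,0,0.2],[0,0,0,0,0,0,0.2]]' 40; python3 - <<'E'
from h import *
err([581.5,-186.6,4],-125.6)
save("side","s9.png",(280,130,420,270),4)
E
```

```text
t: 29.05
ee_pos: [0.5825, -0.1757, 0.1218]
orientation: [0.005, -0.467, 0.884, -0.001]
ft_force: [0.6, -0.1, 0.0]
gripper_width: 0.6
t 29.05 tcp mm [ 582.5 -175.7  121.8] yaw -124.31 fixrot [-0.18  0.59 -1.29] F [ 0.6 -0.1  0. ] w 0.6
  d mm [  -1.   -10.9 -117.8]
```

View pics/s9.png

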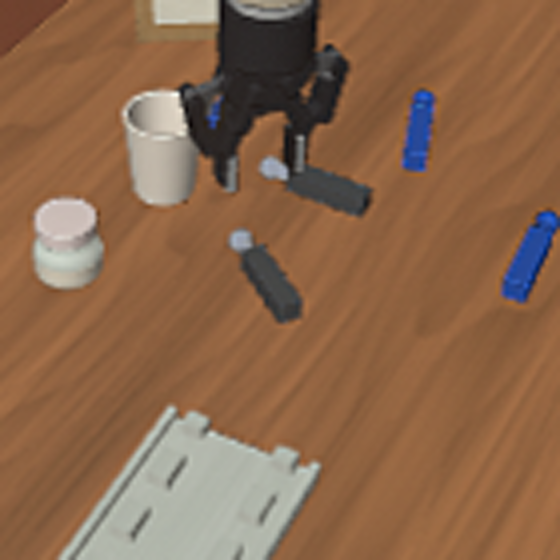

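```bash
python3 - <<'E'
from fs import *
p=fitstake([.5856,-.1895,-.62],("side",),W=24,tag="A2")
g=p[:2]*1e3-5*np.array([np.cos(p[2]),np.sin(p[2])]);print(g)
err([*g,4],np.degrees(p[2])-90)
E
```

```text
('side',) [ 583.9 -190.1] yaw -35.6 cost -6.46
[ 579.81872686 -187.15626773]
t 29.15 tcp mm [ 583.8 -176.6  124. ] yaw -124.34 fixrot [-0.09  0.78 -1.25] F [ 0.7 -0.   0.5] w 0.598
  d mm [  -4.   -10.5 -120. ]
```

View pics/A2.png

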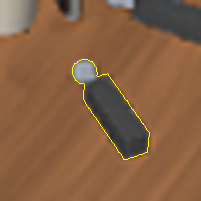

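Both views agree to within 2 mm. Target is (580.7, -186.9).

```bash
python3 -m crank '[[-3,-10,-10,0,0.7,-1.3,0.2],[0,0,-25,0,0,0,0.2],[0,0,-25,0,0,0,0.2],[0,0,-10,0,0,0,0.2],[0,0,0,0,0,0,0.2],[0,0,0,0,0,0,0.2]]' 40; python3 - <<'E'
from h import *
err([580.7,-186.9,4],-125.6)
E
```

```text
t: 29.75
ee_pos: [0.587, -0.1922, 0.0615]
orientation: [0.005, -0.455, 0.89, -0.007]
ft_force: [-0.1, -0.0, 0.6]
gripper_width: 0.601
t 29.75 tcp mm [ 587.  -192.2   61.5] yaw -125.87 fixrot [0.4  0.85 0.27] F [-0.1 -0.   0.6] w 0.601
  d mm [ -6.3   5.3 -57.5]
```

```bash
python3 -m crank '[[-6,5,-15,0.4,0.8,0,0.2],[0,0,-15,0,0,0,0.2],[0,0,0,0,0,0,0.2],[0,0,0,0,0,0,0.2]]' 40; python3 - <<'E'
from h import *
err([580.7,-186.9,4],-125.6)
E
```

```text
t: 30.15
ee_pos: [0.5821, -0.1878, 0.0319]
orientation: [0.001, -0.455, 0.891, -0.001]
ft_force: [0.3, -0.2, 0.8]
gripper_width: 0.598
t 30.15 tcp mm [ 582.1 -187.8   31.9] yaw -125.89 fixrot [0.08 0.2  0.29] F [ 0.3 -0.2  0.8] w 0.598
  d mm [ -1.4   0.9 -27.9]
```

```bash
python3 -m crank '[[-2,1,-12,0,0.2,0,0.2],[0,0,-10,0,0,0,0.2],[0,0,-3,0,0,0,0.2],[0,0,0,0,0,0,0.2],[0,0,0,0,0,0,0.2]]' 60; python3 - <<'E'
from h import *
err([580.7,-186.9,4],-125.6)
save("side","s10.png",(280,130,420,270),4)
E
```

```text
t: 30.65
ee_pos: [0.5799, -0.1865, 0.0045]
orientation: [-0.001, -0.455, 0.891, -0.0]
ft_force: [0.4, 0.9, -0.4]
gripper_width: 0.601
t 30.65 tcp mm [ 579.9 -186.5    4.5] yaw -125.88 fixrot [ 0.07 -0.04  0.28] F [ 0.4  0.9 -0.4] w 0.601
  d mm [ 0.8 -0.4 -0.5]
```

View pics/s10.png

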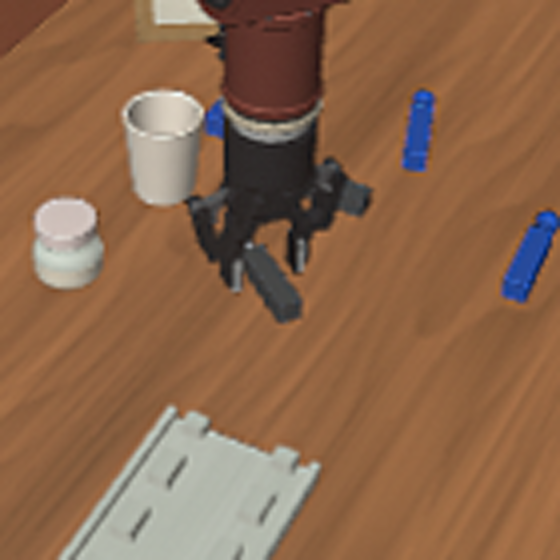

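```bash
python3 -m crank '[[0,0,0,0,0,0,-1],[0,0,0,0,0,0,-1],[0,0,0,0,0,0,-1],[0,0,0,0,0,0,-1],[0,0,0,0,0,0,-1],[0,0,0,0,0,0,-1]]' 80; python3 -c "
from h import *
err()"; python3 -m crank '[[0,0,10,0,0,0,-1],[0,0,30,0,0,0,-1],[0,0,20,0,0,0,-1],[0,0,0,0,0,0,-1]]' 80; python3 - <<'E'
from h import *
err([580.7,-186.9,4],-125.6)
save("side","s11.png",(280,130,420,270),4)
E
```

```text
t: 31.3
ee_pos: [0.5806, -0.1868, 0.0057]
orientation: [0.0, -0.455, 0.891, -0.001]
ft_force: [-0.4, -1.3, -0.8]
gripper_width: 0.235
t 31.3 tcp mm [ 580.6 -186.8    5.7] yaw -125.88 fixrot [ 0.12  0.07 -0.  ] F [-0.4 -1.3 -0.8] w 0.235
t: 31.7
ee_pos: [0.5777, -0.1854, 0.0657]
orientation: [-0.002, -0.455, 0.891, 0.001]
ft_force: [0.9, -0.2, -3.3]
gripper_width: 0.233
t 31.7 tcp mm [ 577.7 -185.4   65.7] yaw -125.88 fixrot [-0.04 -0.27  0.28] F [ 0.9 -0.2 -3.3] w 0.233
  d mm [  3.   -1.5 -61.7]
```

View pics/s11.png

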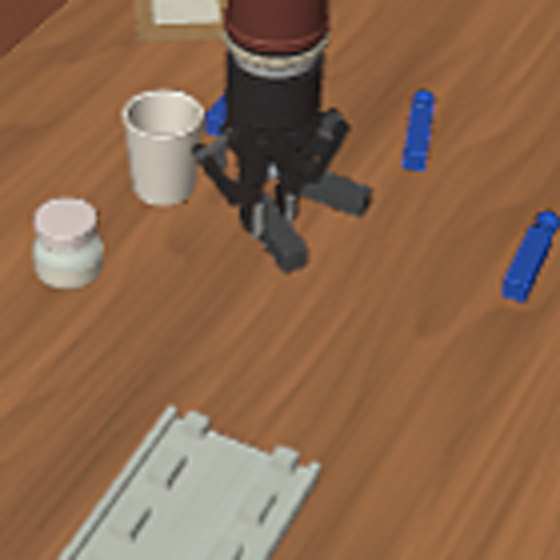

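```bash
python3 -m crank '[[0,10,20,0,0,0,-1],[-9,36,10,0,0,4.5,-1],[-11,38,5,0,0,5,-1],[-11,38,0,0,0,5,-1],[-11,38,0,0,0,5,-1],[-11,38,0,0,0,5,-1],[-11,38,0,0,0,5,-1],[-11,36,0,0,0,5,-1],[-8,25,0,0,0,3,-1],[0,0,0,0,0,0,-1],[0,0,0,0,0,0,-1]]' 80; python3 - <<'E'
from h import *
err([491.7,128,15.7],-87)
E
```

```text
t: 32.85
ee_pos: [0.4794, 0.1219, 0.0862]
orientation: [0.01, 0.725, -0.688, -0.007]
ft_force: [1.0, 0.3, -3.8]
gripper_width: 0.237
t 32.85 tcp mm [479.4 121.9  86.2] yaw -87.02 fixrot [ 0.26 -1.35  0.02] F [ 1.   0.3 -3.8] w 0.237
  d mm [ 12.3   6.1 -70.5]
```

```bash
python3 -m crank '[[12,6,-10,0.2,-1.3,0,-1],[0,0,-15,0,0,0,-1],[0,0,0,0,0,0,-1],[0,0,0,0,0,0,-1]]' 80; python3 - <<'E'
from h import *
err([491.7,128,15.7],-87)
save("side","s12.png",(230,170,400,330),4);save("top","t12.png",(200,190,340,290),5)
E
```

```text
t: 33.25
ee_pos: [0.4916, 0.1251, 0.0587]
orientation: [0.002, 0.724, -0.69, -0.0]
ft_force: [0.0, -1.0, -3.9]
gripper_width: 0.234
t 33.25 tcp mm [491.6 125.1  58.7] yaw -87.3 fixrot [ 0.12 -0.15  0.3 ] F [ 0.  -1.  -3.9] w 0.234
  d mm [  0.1   2.9 -43. ]
```

View pics/s12.png

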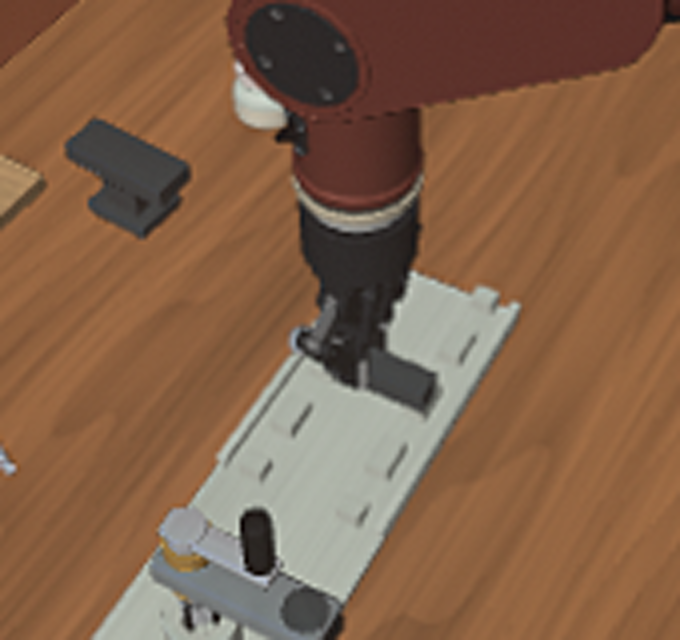

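```bash
python3 -m crank '[[0,3,-15,0,0,0,-1],[0,0,-7,0,0,0,-1],[0,0,0,0,0,0,-1],[0,0,0,0,0,0,-1]]' 80; cat > ov.py <<'E'
from h import *
def overlay(tag,off=5,box=(270,210,390,310),n="side"):
    s=err([491.7,128,15.7],-87)
    S=6;im=camera(n)[box[1]:box[3],box[0]:box[2],::-1];im=cv2.resize(im,None,fx=S,fy=S,interpolation=cv2.INTER_CUBIC)
    q=s["orientation"];R=Ro.from_quat([q[1],q[2],q[3],q[0]]).as_matrix()
    y=-R[:,1] if (-R[:,1])[0]>0 else R[:,1]; x=R[:,0]
    c=s["ee_pos"]*1+np.array([0,0,11-5.7])*1e-3+y*off*1e-3
    def P(p): v=(proj(n,p)-box[:2]+.5)*S;return (int(v[0]),int(v[1]))
    def rect(c,y,x,col):
        for dz in(-.011,.011):
            pts=[P(c+y*a+x*b+[0,0,dz]) for a,b in((-.055,-.011),(-.055,.011),(.023,.011),(.023,-.011))]
            cv2.polylines(im,[np.array(pts)],True,col,1)
        cv2.circle(im,P(c+y*.044),3,col,-1)
    rect(c,y,x,(0,255,255))
    for yy in(.005,-.051,-.107,-.163):
        t=np.array([.4942,.1793]);a=.052;r=np.array([np.cos(a),np.sin(a),0]);l=np.array([-np.sin(a),np.cos(a),0])
        rect(np.array([*t,.021])+l*yy,r,l,(0,255,0))
    cv2.imwrite(f"pics/{tag}.png",im)
E
python3 -c "
from ov import *
overlay('o1')"
```

```text
t: 33.75
ee_pos: [0.4922, 0.1279, 0.0359]
orientation: [0.001, 0.723, -0.691, 0.0]
ft_force: [-0.1, -0.0, -4.6]
gripper_width: 0.235
t 33.75 tcp mm [492.2 127.9  35.9] yaw -87.36 fixrot [ 0.11 -0.06  0.36] F [-0.1 -0.  -4.6] w 0.235
  d mm [ -0.5   0.1 -20.2]
```

View pics/o1.png

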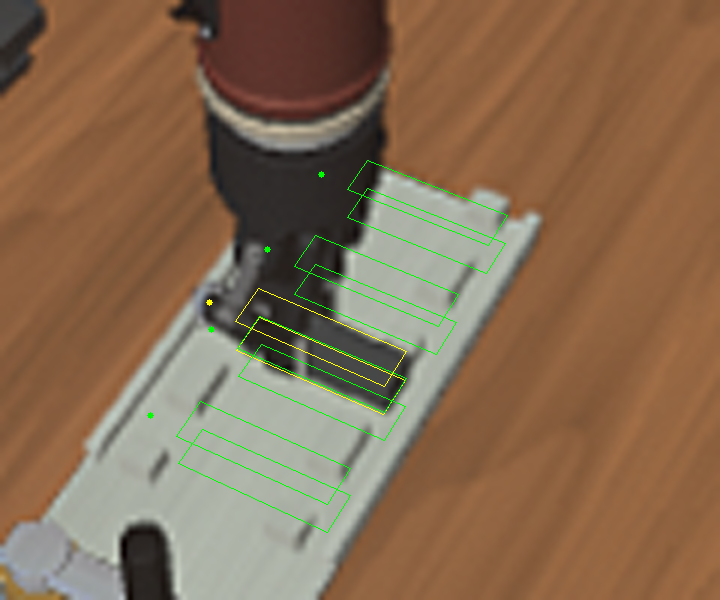

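```bash
python3 -m crank '[[0,0,-8,0,0,0.3,-1],[0,0,-6,0,0,0,-1],[0,0,-3,0,0,0,-1],[0,0,0,0,0,0,-1],[0,0,0,0,0,0,-1]]' 80; python3 -c "
from ov import *
overlay('o2')"
```

```text
t: 34.3
ee_pos: [0.4925, 0.1281, 0.0178]
orientation: [0.001, 0.725, -0.688, 0.001]
ft_force: [-1.1, -0.4, -4.1]
gripper_width: 0.234
t 34.3 tcp mm [492.5 128.1  17.8] yaw -87.01 fixrot [ 0.11 -0.02  0.01] F [-1.1 -0.4 -4.1] w 0.234
  d mm [-0.8 -0.1 -2.1]
```

View pics/o2.png

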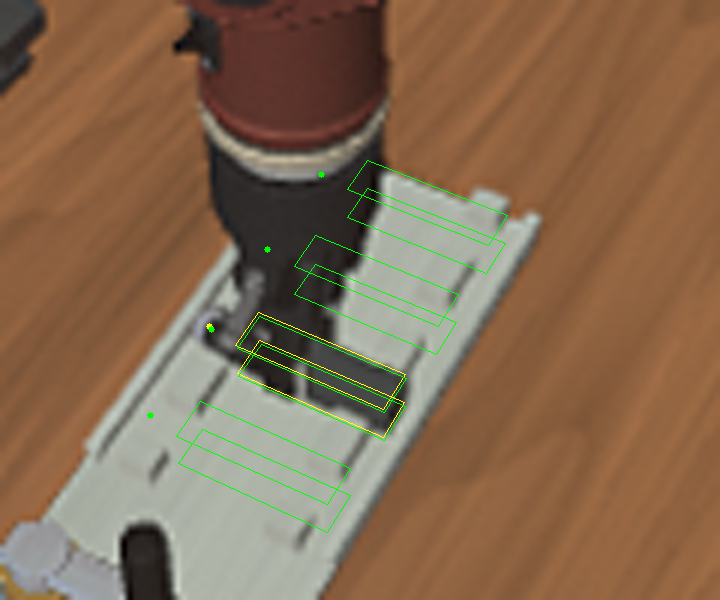

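```bash
python3 -m crank '[[0,0,-2,0,0,0,-1],[0,0,-1,0,0,0,-1],[0,0,0,0,0,0,-1]]' 80; python3 -c "
from ov import *
err([491.7,128,15.7],-87)"
```

```text
t: 34.65
ee_pos: [0.4931, 0.1281, 0.0158]
orientation: [0.001, 0.725, -0.688, 0.001]
ft_force: [0.1, 0.5, -4.2]
gripper_width: 0.233
t 34.65 tcp mm [493.1 128.1  15.8] yaw -87.01 fixrot [0.11 0.03 0.01] F [ 0.1  0.5 -4.2] w 0.233
  d mm [-1.4 -0.1 -0.1]
```

```bash
python3 -m crank '[[-1.5,0,-1.5,0,0,0,-1],[0,0,-1,0,0,0,-1],[0,0,0,0,0,0,-1]]' 80; python3 -c "
from ov import *
err([491.7,128,15.7],-87)"
```

```text
t: 34.95
ee_pos: [0.4932, 0.1282, 0.0159]
orientation: [-0.0, 0.725, -0.688, 0.002]
ft_force: [0.2, 0.1, -4.8]
gripper_width: 0.237
t 34.95 tcp mm [493.2 128.2  15.9] yaw -87.0 fixrot [ 0.11  0.2  -0.  ] F [ 0.2  0.1 -4.8] w 0.237
  d mm [-1.5 -0.2 -0.2]
```

```bash
python3 -m crank '[[-2,0,-3,0,0,0,-1],[0,0,-1,0,0,0,-1]]' 80; python3 -c "
from ov import *
err([491.7,128,15.7],-87)"
```

```text
t: 35.15
ee_pos: [0.4939, 0.1283, 0.0157]
orientation: [-0.002, 0.725, -0.688, 0.004]
ft_force: [-2.6, -0.7, 0.2]
gripper_width: 0.235
t 35.15 tcp mm [493.9 128.3  15.7] yaw -86.98 fixrot [ 0.11  0.45 -0.02] F [-2.6 -0.7  0.2] w 0.235
  d mm [-2.2 -0.3  0. ]
```

```bash
python3 -m crank '[[0,0,0,0,0,0,-0.3],[0,0,0,0,0,0,-0.1],[0,0,0,0,0,0,-0.1],[0,0,0,0,0,0,-0.1]]' 40; python3 -c "
from h import *
err()"; python3 -m crank '[[0,0,10,0,0,0,-0.1],[0,0,25,0,0,0,-0.1],[0,0,35,0,0,0,-0.1],[0,-10,35,0,0,0,0],[15,-40,10,0,0,0,0.2],[15,-45,10,0,0,0,0.2],[15,-45,0,0,0,0,0.2],[15,-45,0,0,0,0,0.2],[15,-45,0,0,0,0,0.2]]' 40; python3 -c "
from ov import *
overlay('o3')"
```

```text
t: 35.55
ee_pos: [0.4956, 0.1285, 0.0165]
orientation: [-0.004, 0.725, -0.688, 0.005]
ft_force: [-0.6, 0.7, 0.0]
gripper_width: 0.45
t 35.55 tcp mm [495.6 128.5  16.5] yaw -86.99 fixrot [ 0.08  0.69 -0.  ] F [-0.6  0.7  0. ] w 0.45
t: 36.45
ee_pos: [0.5706, -0.1043, 0.1531]
orientation: [-0.005, 0.729, -0.684, 0.007]
ft_force: [1.1, 1.4, 0.0]
gripper_width: 0.6
t 36.45 tcp mm [ 570.6 -104.3  153.1] yaw -86.36 fixrot [ 0.15  0.96 -0.65] F [1.1 1.4 0. ] w 0.6
  d mm [ -78.9  232.3 -137.4]
```

View pics/o3.png

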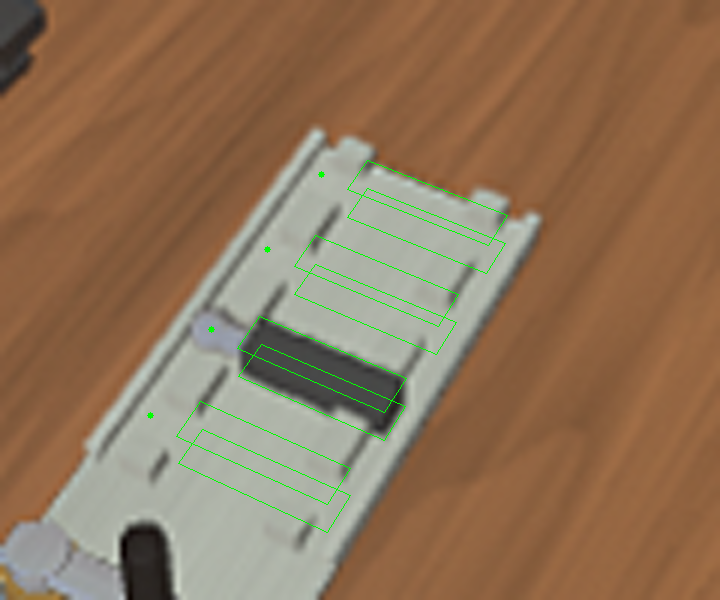

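Stake A lies seated in pocket1, and its outline coincides with the model. Re-measuring stake B.

```bash
python3 - <<'E'
from fs import *
im=camera("top");cv2.imwrite("pics/t13.png",im[130:290,330:490,::-1].repeat(3,0).repeat(3,1))
im=camera("side");cv2.imwrite("pics/s13.png",im[110:260,300:450,::-1].repeat(4,0).repeat(4,1))
for n,W in (("side",20),("top",25)):
    p=fitstake([.6031,-.3183,0],(n,),W=W,tag="B_"+n)
    g=p[:2]*1e3-5*np.array([np.cos(p[2]),np.sin(p[2])]);print(g)
err([*g,4],np.degrees(p[2])-90)
E
```

```text
('side',) [ 602.2 -318.1] yaw -0.8 cost -6.84
[ 597.15150742 -317.99252477]
('top',) [ 603.  -318.3] yaw 0.3 cost -7.47
[ 597.97232978 -318.36872513]
t 36.7 tcp mm [ 569.5 -102.3  151.7] yaw -86.43 fixrot [ 0.1   0.82 -3.28] F [-0.6  0.9 -0.3] w 0.599
  d mm [  28.5 -216.1 -147.7]
```

View pics/s13.png

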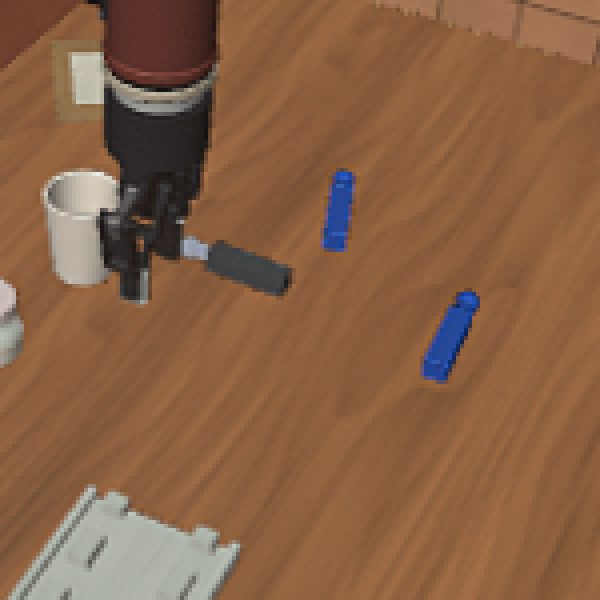

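View pics/t13.png

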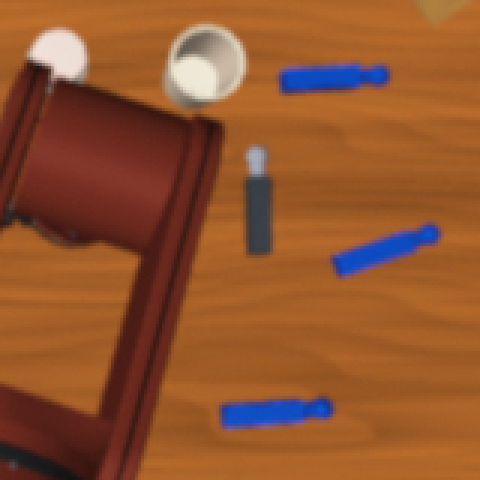

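```bash
python3 -m crank '[[5,-35,0,0,0.8,-1,0.2],[5,-42,-5,0,0,-1,0.2],[5,-42,-10,0,0,-1,0.2],[5,-42,-10,0,0,0,0.2],[4,-33,-10,0,0,-0.7,0.2],[2,-8,-10,0,0,0,0.2],[0,0,0,0,0,0,0.2],[0,0,0,0,0,0,0.2]]' 40; python3 -c "
from h import *
err([597.6,-318.2,4],-90.2)"
```

```text
t: 37.5
ee_pos: [0.5963, -0.2942, 0.1064]
orientation: [-0.001, 0.712, -0.702, -0.002]
ft_force: [-0.1, 0.2, 0.6]
gripper_width: 0.606
t 37.5 tcp mm [ 596.3 -294.2  106.4] yaw -89.17 fixrot [-0.21 -0.1  -1.03] F [-0.1  0.2  0.6] w 0.606
  d mm [   1.3  -24.  -102.4]
```

```bash
python3 -m crank '[[1,-20,-10,0,0,-1,0.2],[0,-3,-20,0,0,0,0.2],[0,0,-20,0,0,0,0.2],[0,0,0,0,0,0,0.2],[0,0,0,0,0,0,0.2]]' 40; python3 -c "
from h import *
err([597.6,-318.2,4],-90.2)"
```

```text
t: 38.0
ee_pos: [0.6006, -0.3075, 0.0601]
orientation: [-0.002, 0.71, -0.704, -0.001]
ft_force: [0.5, 0.3, 0.7]
gripper_width: 0.599
t 38.0 tcp mm [ 600.6 -307.5   60.1] yaw -89.55 fixrot [-0.21  0.09 -0.65] F [0.5 0.3 0.7] w 0.599
  d mm [ -3.  -10.7 -56.1]
```

```bash
python3 -m crank '[[-3,-11,-5,0,0,-0.6,0.2],[0,0,-12,0,0,0,0.2],[0,0,0,0,0,0,0.2],[0,0,0,0,0,0,0.2]]' 40; python3 -c "
from h import *
err([597.6,-318.2,4],-90.2)"
```

```text
t: 38.4
ee_pos: [0.5995, -0.3186, 0.0459]
orientation: [0.002, -0.707, 0.707, -0.002]
ft_force: [0.1, -0.3, -0.7]
gripper_width: 0.6
t 38.4 tcp mm [ 599.5 -318.6   45.9] yaw -90.06 fixrot [-0.06  0.33 -0.14] F [ 0.1 -0.3 -0.7] w 0.6
  d mm [ -1.9   0.4 -41.9]
```

```bash
python3 -m crank '[[-2,0,-15,0,0.3,0,0.2],[-1,0,-14,0,0,0,0.2],[0,0,-9,0,0,0,0.2],[0,0,-2,0,0,0,0.2],[0,0,0,0,0,0,0.2]]' 80; python3 -c "
from h import *
err([597.6,-318.2,5],-90.2)
save('side','s14.png',(300,110,420,230),5)"
```

```text
t: 38.9
ee_pos: [0.5953, -0.3182, 0.0012]
orientation: [0.0, -0.707, 0.708, 0.001]
ft_force: [0.6, -0.5, 0.0]
gripper_width: 0.6
t 38.9 tcp mm [ 595.3 -318.2    1.2] yaw -90.09 fixrot [-0.13 -0.09 -0.11] F [ 0.6 -0.5  0. ] w 0.6
  d mm [2.3 0.  3.8]
```

View pics/s14.png

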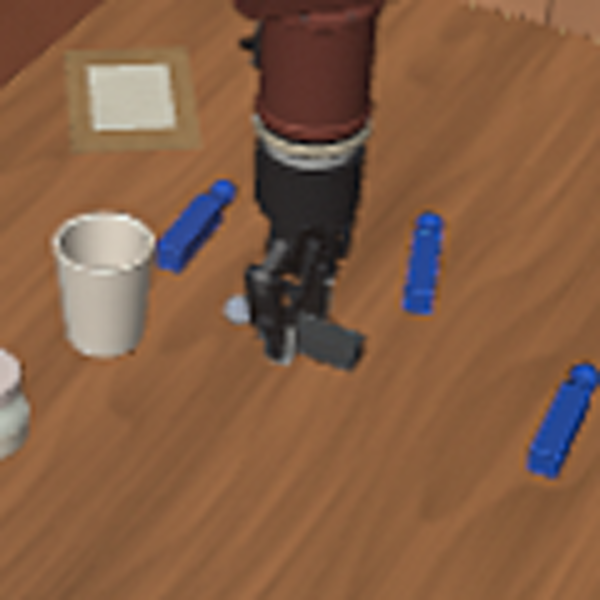

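Straddling the stake, but a bit low at z = 1.2 mm. Raise 4 mm, shift +2 in x, then close.

```bash
python3 -m crank '[[2,0,4,0,0,0,0.2],[0,0,0,0,0,0,0.2]]' 80; python3 -c "
from h import *
err([597.6,-318.2,5],-90.2)"; python3 -m crank '[[0,0,0,0,0,0,-1],[0,0,0,0,0,0,-1],[0,0,0,0,0,0,-1],[0,0,0,0,0,0,-1],[0,0,0,0,0,0,-1],[0,0,0,0,0,0,-1]]' 80; python3 -c "
from h import *
err([597.6,-318.2,5],-90.2)"
```

```text
t: 39.15
ee_pos: [0.5979, -0.3185, 0.0063]
orientation: [0.0, -0.707, 0.708, 0.001]
ft_force: [-0.2, 0.7, 0.7]
gripper_width: 0.601
t 39.15 tcp mm [ 597.9 -318.5    6.3] yaw -90.09 fixrot [-0.1  -0.04 -0.11] F [-0.2  0.7  0.7] w 0.601
  d mm [-0.3  0.3 -1.3]
t: 39.75
ee_pos: [0.5991, -0.319, 0.008]
orientation: [0.001, -0.707, 0.708, -0.001]
ft_force: [-0.3, 0.2, 0.7]
gripper_width: 0.235
t 39.75 tcp mm [ 599.1 -319.     8. ] yaw -90.08 fixrot [-0.01  0.1  -0.12] F [-0.3  0.2  0.7] w 0.235
  d mm [-1.5  0.8 -3. ]
```

```bash
python3 -m crank '[[0,0,15,0,0,0,-1],[0,0,35,0,0,0,-1],[-5,20,30,0,0,0.5,-1],[-12,40,5,0,0,0.5,-1],[-12,40,0,0,0,0.5,-1],[-12,40,0,0,0,0.5,-1],[-12,40,0,0,0,0.5,-1],[-12,40,0,0,0,0.5,-1],[-12,40,0,0,0,0,-1],[-12,36,0,0,0,0,-1],[-6,15,0,0,0,0,-1],[0,0,0,0,0,0,-1],[0,0,0,0,0,0,-1]]' 80; python3 -c "
from h import *
err([499.2,16.3,18],-87)"
```

```text
t: 41.05
ee_pos: [0.4965, 0.0023, 0.1035]
orientation: [-0.002, 0.725, -0.689, 0.002]
ft_force: [-0.1, -0.6, -2.2]
gripper_width: 0.229
t 41.05 tcp mm [496.5   2.3 103.5] yaw -87.08 fixrot [-0.02  0.29  0.08] F [-0.1 -0.6 -2.2] w 0.229
  d mm [  2.7  14.  -85.5]
```

```bash
python3 -m crank '[[3,13,-10,0,0.3,0,-1],[0,0,-20,0,0,0,-1],[0,0,-12,0,0,0,-1],[0,0,0,0,0,0,-1],[0,0,0,0,0,0,-1]]' 80; sed -i 's/def overlay(tag,off=5,/def overlay(tag,off=5,h=5.7,tg=(491.7,128,15.7),/; s/err(\[491.7,128,15.7\],-87)/err(tg,-87)/; s/11-5.7/11-h/' ov.py; python3 -c "
from ov import *
overlay('o4',3.5,8.0,(499.2,16.3,18))"
```

```text
t: 41.55
ee_pos: [0.5022, 0.0137, 0.0601]
orientation: [-0.0, 0.723, -0.691, 0.001]
ft_force: [-0.0, -0.3, -2.1]
gripper_width: 0.233
t 41.55 tcp mm [502.2  13.7  60.1] yaw -87.39 fixrot [0.01 0.08 0.39] F [-0.  -0.3 -2.1] w 0.233
  d mm [ -3.    2.6 -42.1]
```

View pics/o4.png

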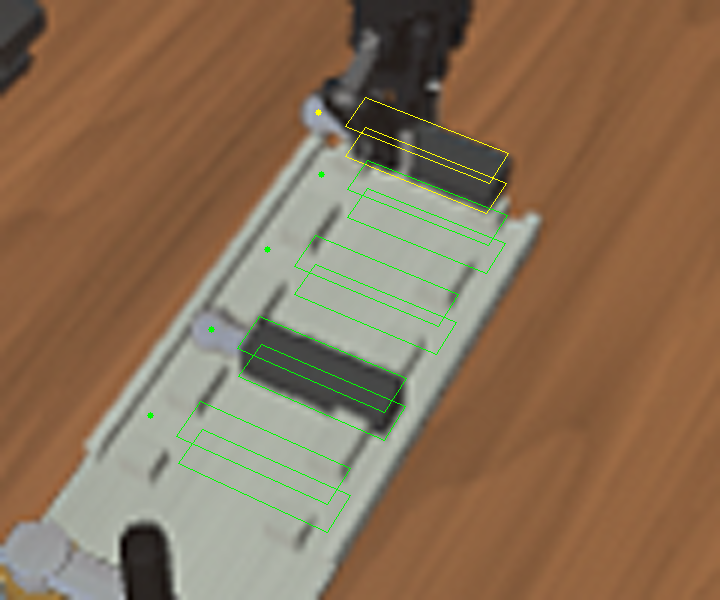

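```bash
python3 -m crank '[[-3,3,-12,0,0,0.4,-1],[-1,0,-10,0,0,0,-1],[0,0,0,0,0,0,-1],[0,0,0,0,0,0,-1]]' 80; python3 -c "
from ov import *
overlay('o5',3.5,8.0,(499.2,16.3,18))"
```

```text
t: 42.0
ee_pos: [0.4986, 0.0166, 0.0373]
orientation: [-0.001, 0.725, -0.688, 0.001]
ft_force: [0.2, -0.2, -2.5]
gripper_width: 0.232
t 42.0 tcp mm [498.6  16.6  37.3] yaw -87.0 fixrot [0.02 0.18 0.  ] F [ 0.2 -0.2 -2.5] w 0.232
  d mm [  0.6  -0.3 -19.3]
```

View pics/o5.png

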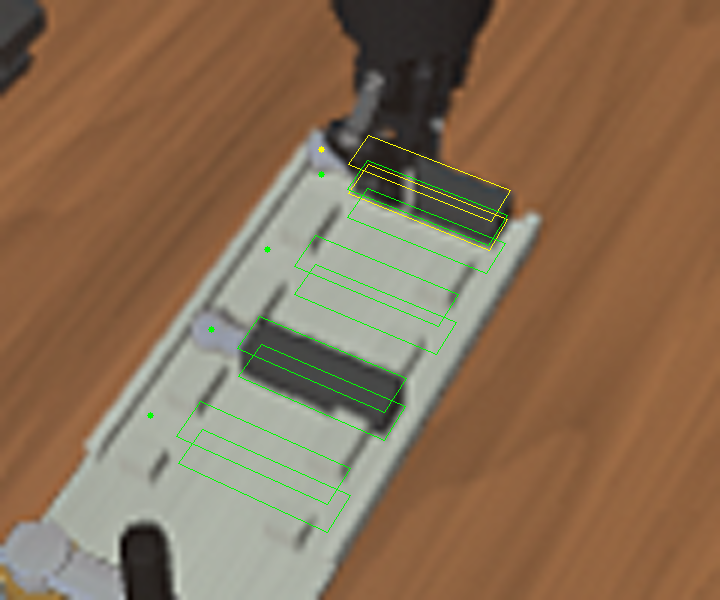

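```bash
python3 -m crank '[[0.5,0,-8,0,0,0,-1],[0,0,-5,0,0,0,-1],[0,0,-3,0,0,0,-1],[0,0,0,0,0,0,-1],[0,0,0,0,0,0,-1]]' 80; python3 -c "
from h import *
err([499.2,16.3,18],-87)"
```

```text
t: 42.55
ee_pos: [0.4997, 0.0165, 0.0205]
orientation: [-0.001, 0.725, -0.688, 0.002]
ft_force: [0.4, -0.3, -2.7]
gripper_width: 0.23
t 42.55 tcp mm [499.7  16.5  20.5] yaw -87.0 fixrot [0.02 0.25 0.  ] F [ 0.4 -0.3 -2.7] w 0.23
  d mm [-0.5 -0.2 -2.5]
```

```bash
python3 -m crank '[[-0.5,0,-3,0,0,0,-1],[0,0,-2,0,0,0,-1]]' 80; python3 -c "
from h import *
err([499.2,16.3,18],-87)"; python3 -m crank '[[0,0,-2,0,0,0,-1]]' 80; python3 -c "
from h import *
err([499.2,16.3,18],-87)"
```

```text
t: 42.75
ee_pos: [0.4998, 0.0164, 0.0179]
orientation: [-0.001, 0.725, -0.688, 0.002]
ft_force: [-16.2, 0.2, 35.8]
gripper_width: 0.232
t 42.75 tcp mm [499.8  16.4  17.9] yaw -86.99 fixrot [ 0.04  0.24 -0.01] F [-16.2   0.2  35.8] w 0.232
  d mm [-0.6 -0.1  0.1]
t: 42.85
ee_pos: [0.4998, 0.0164, 0.0179]
orientation: [-0.001, 0.726, -0.688, 0.001]
ft_force: [-11.1, 0.5, 19.0]
gripper_width: 0.232
t 42.85 tcp mm [499.8  16.4  17.9] yaw -86.97 fixrot [ 0.04  0.16 -0.03] F [-11.1   0.5  19. ] w 0.232
  d mm [-0.6 -0.1  0.1]
```

Seated at the expected height (17.9 mm) with contact. Release and lift.

```bash
python3 -m crank '[[0,0,0,0,0,0,-1],[0,0,0,0,0,0,-0.3],[0,0,0,0,0,0,-0.1],[0,0,0,0,0,0,-0.1],[0,0,0,0,0,0,-0.1]]' 40; python3 -m crank '[[0,0,10,0,0,0,-0.1],[0,0,25,0,0,0,-0.1],[0,0,35,0,0,0,-0.1],[0,0,35,0,0,0,0],[0,-20,30,0,0,0,0.2],[0,-45,10,0,0,0,0.2],[0,-45,0,0,0,0,0.2],[0,-45,0,0,0,0,0.2],[0,-45,0,0,0,0,0.2],[0,-45,0,0,0,0,0.2],[0,0,0,0,0,0,0.2],[0,0,0,0,0,0,0.2]]' 40; python3 -c "
from ov import *
overlay('o6'); save('top','t15.png',(150,110,500,290),2.2)
save('side','s15.png',(230,120,430,370),2.4)"
```

```text
t: 43.35
ee_pos: [0.502, 0.0161, 0.0198]
orientation: [-0.002, 0.726, -0.688, 0.003]
ft_force: [-0.1, 0.6, -0.2]
gripper_width: 0.451
t: 44.55
ee_pos: [0.5002, -0.2384, 0.1803]
orientation: [-0.003, 0.727, -0.687, 0.008]
ft_force: [-0.5, 0.3, -0.3]
gripper_width: 0.595
t 44.55 tcp mm [ 500.2 -238.4  180.3] yaw -86.78 fixrot [ 0.39  0.86 -0.23] F [-0.5  0.3 -0.3] w 0.595
  d mm [  -8.5  366.4 -164.6]
```

View pics/o6.png

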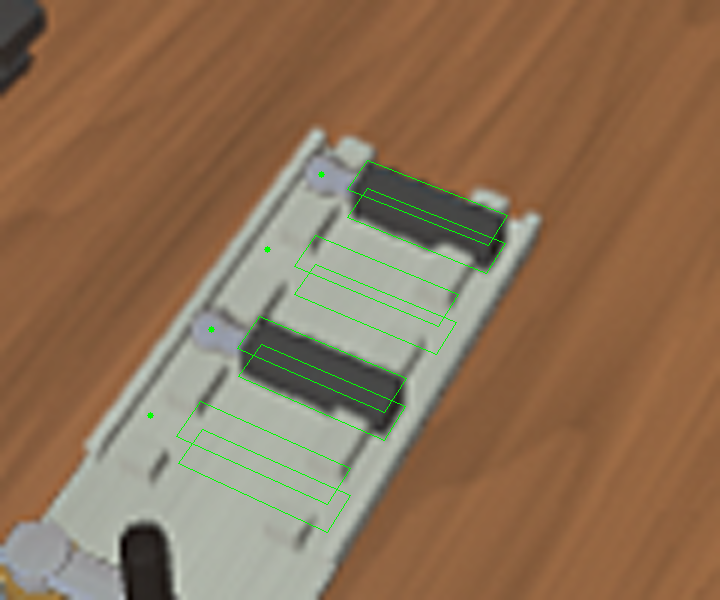

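View pics/t15.png

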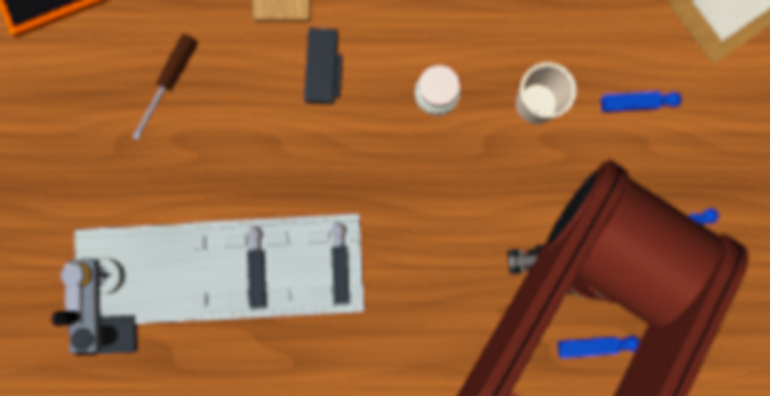

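View pics/s15.png

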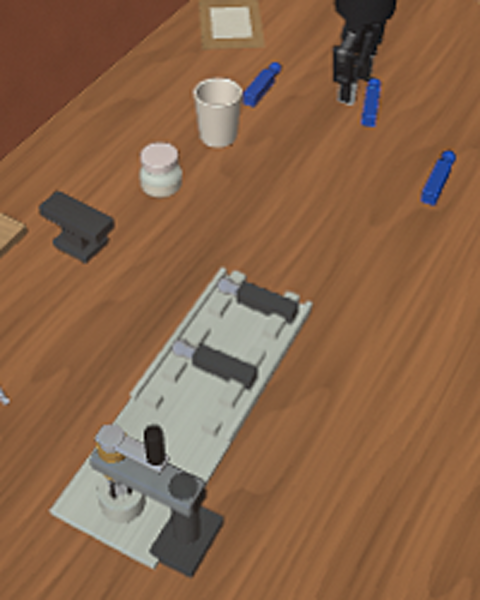

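```bash
python3 - <<'E'
from h import *
c={}
g=np.array([.436,.326,.165])
for n in ("top","side"):
    q=proj(n,g);b=[int(q[0])-9,int(q[1])-9,int(q[0])+10,int(q[1])+10]
    im=camera(n).astype(int)[b[1]:b[3],b[0]:b[2]]
    k,l,s,ce=cv2.connectedComponentsWithStats((im.max(2)<45).astype(np.uint8))
    i=1+np.argmax(s[1:,4]);c[n]=ce[i]+b[:2];print(n,s[i],c[n],"expected",q, at_z(n,c[n],.165))
P,e=tri(c["top"],c["side"]);print(P,e)
d=P[:2]-[.4859,.3287];print(np.hypot(*d),.0543-np.arctan2(d[1],d[0]))
E
```

```text
top [ 5  7 11  5 48] [179.72916667 253.97916667] expected [179.42336877 254.37214196] [0.43698603 0.32526793 0.165     ]
side [ 6  3  9 16 93] [293.86021505 305.48387097] expected [293.64248158 304.94271379] [0.43481979 0.32688525 0.165     ]
[0.43637638 0.32591393 0.16246841] 0.0011874815675325218
0.049601925079225576 3.139694484953945
```

The crank reads 3.140, so it is at the top stop (the angle is modulo a full turn). The stakes are seated and the robot is clear, so I am handing in.

```bash
python3 -c "
from workcell import *
print(job_done())"
```

```text
the job is handed in; nothing more can be done
None
```

The boss is threaded, both loose steel stakes lie in rack pockets of their own, and the job was handed in after about 45 s of the 210 s.

- **Threading:** I cranked in half-turn-forward, quarter-turn-back cycles, about 177–183° forward and 88–94° back each time. Force readings rose at the depth collar, at about 7.85 rad. I then wound the tap back up to the top stop, where readings rose again. A last camera check put the crank at -3.14 rad.
- **Stakes:** Only two grey steel stakes were on the bench. One had been knocked aside while I was tapping, so I measured its position again before picking it up. They lie in pocket1 and pocket3, and in the side view both outlines match the seated position. Tool height and contact at release agreed.
- **Other things:** The three blue look-alikes, the jar, anvil, cup and screwdriver were not touched.

**Small disagreements:**
- The last quarter turn back first stopped at about 86°, so I topped it up to about 91°.
- Pressing the crank hard against the collar briefly showed about 55 N at the wrist, under the 120 N limit.
- Setting the second stake down showed about 39 N for a moment, then fell.
- Camera and touch positions agreed to about 1–2 mm. No check failed.

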